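# Make up a microscope filter pack in the self-centring chuck

## Robot

A 7-joint arm with a two-finger parallel gripper is mounted at the origin on the work surface. World frame = base frame: x ahead of the robot, y to its left, z up, the work surface at z = 0. Lengths are in m, angles in rad, forces in N, time in s.
With the tool pointing down it reaches from about 0.4 to 0.925 m from the base axis. Payload 5.6 kg.
Tool frame: the origin (TCP) lies at the very end of the fingers, on their centre line; the grasp point (between the pads) lies 19 mm behind it; z points along the fingers, y is the direction in which the jaws open and shut (so a half turn about z gives the same grasp; the last joint's range is limited). The gripper opens to 85 mm and grips with 20 to 120 N. Pads are 22 mm wide; open, the fingers measure 114 mm over their backs; the gripper's body (76 mm by 85 mm) begins 54 mm behind the grasp point. The pads swing forward as they close: fully open they stand 13 mm farther back than shut.
Start: joints at [1.299, 0.468, -0.012, 1.603, 0.006, 1.071, -0.056], TCP at [0.147, -0.633, 0.231] pointing down, gripper open.
Joint ranges: [-2.53, 2.53], [-0.31, 2.02], [-1.57, 1.55], [0.28, 2.44], [-1.29, 4.43], [0.15, 1.84], [-2.92, 2.92]. Speed limits (rad/s): [2.57, 2.57, 3.14, 3.14, 3.14, 3.14, 3.14].

## Interface

Orientations are given as a 3x3 rotation matrix whose columns are the frame's x, y, z axes.
In Python, from cell import bot, camera, get_calibration gives the robot as it stands.
- The arm moves only by the tool jog_arm, never from a script. Its argument "targets" is one flat list of numbers, 5 for each row, row after row: the shift along the tool's x, y, z in mm, then the turn about the tool's z in degrees, then the finger opening in mm, from 0 to 85.4. In form: [x, y, z, twist, hand, x, y, z, twist, hand, ...]. A call has 1 to 8 rows; each row shifts and turns the pose as measured when the row begins, along the tool's axes as they then stand; what a row does not reach is not made up. A row lasts 1/12 s, in which the tool goes at most 41.7 mm and 7.16 degrees, less where a joint would pass 70% of its speed; a pose out of reach is approached as far as the arm can. A call is refused whole if a number of a shift passes 41.7 or a number of a turn 7.16, either way. A call with a gripper value outside its range is refused whole. The fingers move at their own pace and stop on an object; "grip_force" is the grip in N (left out, the last holds). Time passes only in rows, so rows that do not move let the fingers close. It gives the time, the measured TCP pose, the force and the opening at its end, in the units of the state.
- bot.read_state(): the state, without advancing time (a new reading comes with each control period).
- camera(name): name is "scene" or "top" or "wrist"; returns the picture (384x512x3 uint8, blue, green, red); there is no depth.
- get_calibration(name): a dict with "camera_matrix" (3x3 intrinsics, pixels), "pose" (4x4, takes a point from camera to world coordinates). Camera axes: x right, y down, z forward; pixel columns grow to the right and rows downward; lengths in m; the calibration is good to about 2 mm. The wrist camera is an equidistant fisheye: a pixel r from the principal point sees the ray r / f radians off the axis. A picture is of the moment at which its call begins: read the wrist's pose just before it. get_calibration takes no time and is no camera call; for the wrist camera it gives the pose at the moment of the call.
- bot.hand_in(): hands the job in, once; it reports no verdict.
The state is a dict: "time": time; "joints": joint angles; "qvel": joint speeds; "joint_efforts": joint torques, N m; "eef_pos": TCP position; "orientation": TCP orientation; "force": force on the tool from outside, world axes, zero at the start; "torque": the same for the moment, N m; "gripper_width": opening from 0.0 (shut) to 1.0 (fully open).
Only numpy, scipy, OpenCV 4.12 (cv2) and the standard library are available. Lean on these libraries where they do the work, as an engineer would, in place of code of your own. Each camera call takes 0.05 s, during which the arm holds its last target. There are 200 camera calls.

## Task

Make up a filter pack for the microscope lamp: open the chuck fully with its red handle, lift out the black blanking plug and leave it in the white dish, then stack the filters flat and centred on the chuck's seat, the brass-rimmed heat glass first, then every black-rimmed colour filter present (in any order), and the white diffuser last, on top. With the stack complete, turn the handle clockwise until both jaws hold the pack snugly, let go, and leave the other things on the bench alone.

Things in the scene. Friction and masses are not known exactly. Their poses are not given: they have to be found in the camera images.
- chuck: round self-centring chuck fixed to the bench: white foot 156 mm across, knurled grey sleeve 146 mm across (top 21 mm up), aluminium face 120 mm across (top 24 mm up). Origin: centre of its underside on the bench; z up along its axis. Its two jaws slide along its x axis, so its y direction is free for fingers beside the stack.
- seat (a point): centre of the top of the chuck's seat, a dark steel land 42 mm across, 28 mm above the bench and 4 mm above the face; same axes as the chuck. The bottom disc lies on it, overhanging 4 mm all round.
- sleeve (a joint): angle of the chuck's sleeve and handle, rad: 0 = jaws fully open (end stop), growing as the handle turns clockwise seen from above; the jaws close 9 mm each per rad and meet a centred 50 mm disc at about 1.0 (end stop without a disc 1.25). It stays where it is left; moving it takes about 4 N at the handle, rising steeply once the jaws bear on the discs; 15 to 25 N at the handle is snug.
- handle (a point): centre of the top of the red handle post, an upright round pin 14 mm thick standing 42 mm clear above a steel arm (arm top 21 mm, post top 63 mm above the bench), 95 mm from the chuck's axis. At sleeve angle q it lies in the direction pi + 0.5 - q from the chuck's x axis (counter-clockwise from above).
- jaw_a: jaw on the chuck's +x side: a low steel slide 20 x 38 mm and 3 mm high on the face, passing under the overhang of the discs, with two upright brass pins 8 mm thick, 28 mm apart, tops 73 mm above the bench. Origin: on the bench plane midway between the pin axes, 34.4 mm from the chuck's axis when open. The open pins leave 8 mm around a centred disc.
- jaw_b: the same jaw on the chuck's -x side, coupled to jaw_a through the sleeve.
- blank: black blanking plug, at first on the seat between the nearly closed jaws: a disc 50 mm across and 10 mm thick with a grey knob 16 mm thick and 26 mm tall on top (total height 36 mm), 50 g. Origin: centre of its underside, z up through the knob.
- dish: white ceramic dish, flat, 104 mm across, 4 mm thick, without a raised rim, fixed to the bench. Origin: centre of its underside; things lie on its top 4 mm up.
- heat_glass: heat glass: pale glass in a brass rim, a flat disc 50 mm across and 10 mm thick, 40 g, lying on the mat. Origin: centre of its underside, z along its axis.
- blue: blue colour filter in a black rim, disc 50 mm across and 10 mm thick, about 40 g. Origin: centre of its underside. May be absent.
- green: green colour filter, otherwise like the blue one. May be absent.
- amber: amber (orange-yellow) colour filter, otherwise like the blue one. May be absent.
- red: red colour filter, otherwise like the blue one. May be absent.
- diffuser: diffuser: white opal glass in a steel rim, disc 50 mm across and 10 mm thick, about 40 g, lying on the mat. Origin: centre of its underside.
- petri: clear closed Petri dish, 58 to 62 mm across, 15 mm tall, standing on the mat among the filters; to be left alone. Origin: centre of its underside. The blue mat under it and the filters is 300 x 300 mm, 3 mm thick.
- jar: small closed jar 38 mm across, 45 mm tall, standing on the mat among the filters; to be left alone. Origin: centre of its underside.
- slide_box: green slide box 80 x 85 x 30 mm beyond the dish; to be left alone. Origin: centre of its underside.
- marker: blue and white marker pen 130 mm long, 12 mm thick, lying beside the mat on its far right, along its own x; to be left alone. Origin: under its middle.
- spray: bottle 56 mm across, 140 mm tall, beyond the mat; to be left alone. Origin: centre of its underside.
- tip_box: clear pipette tip box with orange lid, 122 x 87 x 58 mm, beyond the chuck; to be left alone. Origin: centre of its underside.

How it is judged:
On the way, in this order (a step that is already met when the one before it is completed fails the run):
1. the chuck is fully open (sleeve under 0.15 rad) (value of joint sleeve below 0.15 rad), for 0.2 s.
2. the blanking plug stands upright, released, in the white dish (within 35 mm of its centre) (horizontal distance between blank and dish below 0.035 m and height (world z) of blank below 0.008 m and angle between blank's own z axis and vertical below 0.08 rad and contact force between the fingers and blank below 0.1 N), for 0.2 s.
3. the heat glass lies flat on the seat, centred within 6 mm, released (horizontal distance between heat_glass and seat below 0.006 m and angle between heat_glass's own z axis and vertical below 0.08 rad and z of heat_glass in the frame of seat between -0.003 and 0.004 m and contact force between the fingers and heat_glass below 0.1 N), for 0.2 s.
4. every colour filter present lies flat on the heat glass, centred within 6 mm, released (all of step 3 and horizontal distance between each of blue, green, amber, red and seat below 0.006 m and angle between each of blue, green, amber, red's own z axis and vertical below 0.08 rad and z of blue in the frame of seat between 0.007 and 0.034 m and z of green in the frame of seat between 0.007 and 0.034 m and z of amber in the frame of seat between 0.007 and 0.034 m and z of red in the frame of seat between 0.007 and 0.034 m and contact force between the fingers and blue below 0.1 N and contact force between the fingers and green below 0.1 N and contact force between the fingers and amber below 0.1 N and contact force between the fingers and red below 0.1 N), for 0.2 s.
5. the diffuser lies flat on top of all, the whole stack centred within 6 mm and released, with the chuck still open (sleeve under 0.3 rad) (all of step 4 and horizontal distance between diffuser and seat below 0.006 m and angle between diffuser's own z axis and vertical below 0.08 rad and z of diffuser in the frame of seat between 0.016 and 0.044 m and z of diffuser in the frame of blue above 0.007 m and z of diffuser in the frame of green above 0.007 m and z of diffuser in the frame of amber above 0.007 m and z of diffuser in the frame of red above 0.007 m and contact force between the fingers and diffuser below 0.1 N and value of joint sleeve below 0.3 rad), for 0.2 s.
6. the sleeve is turned clockwise until both jaws bear on the pack (value of joint sleeve above 0.9 rad and contact force between each of jaw_a, jaw_b and anything else above 1 N), for 0.2 s.
At the end, for the whole second after the job is handed in: heat glass on the seat, colour filters above it, diffuser on top, each flat (0.08 rad) within 4 mm of the chuck axis; sleeve past 0.9 rad, each jaw pressing with over 1 N; plug flat on the dish within 35 mm of its centre; all at rest and released (all of step 2 and all of step 6 and horizontal distance between each of heat_glass, blue, green, amber, red, diffuser and seat below 0.004 m and angle between each of heat_glass, blue, green, amber, red, diffuser's own z axis and vertical below 0.08 rad and z of heat_glass in the frame of seat between -0.003 and 0.004 m and z of blue in the frame of seat between 0.007 and 0.034 m and z of green in the frame of seat between 0.007 and 0.034 m and z of amber in the frame of seat between 0.007 and 0.034 m and z of red in the frame of seat between 0.007 and 0.034 m and z of diffuser in the frame of seat between 0.016 and 0.044 m and z of diffuser in the frame of blue above 0.007 m and z of diffuser in the frame of green above 0.007 m and z of diffuser in the frame of amber above 0.007 m and z of diffuser in the frame of red above 0.007 m and value of joint sleeve below 1.2 rad and linear speed of each of diffuser, blank below 0.02 m/s); the robot touches nothing.
It fails at once if a bystander (Petri dish, jar, slide box, marker, bottle, tip box) is pushed more than 30 mm (distance of any of petri, jar, slide_box, marker, spray, tip_box from where it was at the start of the episode above 0.03 m).
Of blue, green, amber, red only 2 to 3 are there at a start; the rules pass over those that are not, and their reading is None.
At some moment in a run one of heat_glass, blue, green, amber, red, diffuser may be knocked a few centimetres aside while the robot is not near it.
Once in a run the grip may slacken for a moment while it holds something.
It also fails if it takes over 210 s, if anything falls off the work surface, if the arm or the gripper's body presses on something with over 40 N, if the wrist force passes 120 N, or if a joint passes its speed limit or range.

## Working session

There is one attempt and no reset: what is moved stays moved. The work goes in short steps, Python scripts to look and compute and a tool call to move; the robot and the scene stay as the last step left them, time stands still between calls to the robot, and variables do not carry over. Pictures are saved under pics/ and viewed, about 12 in all and at most 16, crops included, and the job is handed in when it is done.

Besides the shell and the picture viewer there is one more tool, called after "Call:" as name(argument=value, ...), one argument or row to a line, values as JSON. jog_arm: Moves the arm, as the interface text tells. Its arguments: {"type":"object","properties":{"targets":{"type":"array"},"grip_force":{"type":"number"}},"required":["targets"]}

```bash
ls; mkdir -p pics; python3 - <<'E'
from cell import bot,camera,get_calibration
import cv2,numpy as np
s=bot.read_state();print(s)
for n in("scene","top"):
    cv2.imwrite(f"pics/{n}0.png",camera(n));c=get_calibration(n);print(n,np.round(c["camera_matrix"],1).tolist(),np.round(c["pose"],3).tolist())
a=cv2.imread("pics/top0.png");b=cv2.imread("pics/scene0.png")
cv2.imwrite("pics/top0b.png",cv2.resize(a,(800,600)))
cv2.imwrite("pics/scene0b.png",cv2.resize(b,(800,600)))
print(np.round(get_calibration("wrist")["camera_matrix"],1),np.round(get_calibration("wrist")["pose"],3))
E
```

```text
pics
{'time': 0.0, 'joints': array([ 1.29899609,  0.46838965, -0.01161107,  1.60365051,  0.00600331,
        1.07141544, -0.05630928]), 'qvel': array([-0.00020525, -0.001079  , -0.000134  , -0.00035865,  0.00030202,
       -0.00024952,  0.00013414]), 'joint_efforts': array([ 6.60432443e-05, -5.32390308e+01,  2.17815227e-02, -2.51305479e+01,
        1.15297094e-02,  7.77324080e-03, -5.91686103e-06]), 'eef_pos': array([ 0.14723113, -0.63251244,  0.23031913]), 'orientation': array([[ 9.73953727e-01,  2.26746225e-01, -5.36358825e-04],
       [ 2.26746824e-01, -9.73952166e-01,  1.74797045e-03],
       [-1.26042137e-04, -1.82406000e-03, -9.99998328e-01]]), 'force': array([-0.23779375, -0.91577972, -0.07899764]), 'torque': array([-0.02035563,  0.03268801, -0.00069009]), 'gripper_width': 0.9995816186767855}
scene [[372.2, 0.0, 256.7], [0.0, 372.2, 195.7], [0.0, 0.0, 1.0]] [[0.676, 0.455, -0.58, 1.107], [0.737, -0.408, 0.539, -0.559], [0.009, -0.791, -0.611, 0.614], [0.0, 0.0, 0.0, 1.0]]
top [[427.0, 0.0, 252.1], [0.0, 427.0, 192.9], [0.0, 0.0, 1.0]] [[0.019, -0.983, 0.184, 0.412], [-1.0, -0.02, -0.001, -0.072], [0.004, -0.184, -0.983, 1.002], [0.0, 0.0, 0.0, 1.0]]
[[297.3   0.  256.6]
 [  0.  297.3 192.6]
 [  0.    0.    1. ]] [[ 0.227 -0.924 -0.309  0.227]
 [-0.974 -0.216 -0.07  -0.615]
 [-0.002  0.316 -0.949  0.373]
 [ 0.     0.     0.     1.   ]]
```

View pics/top0b.png

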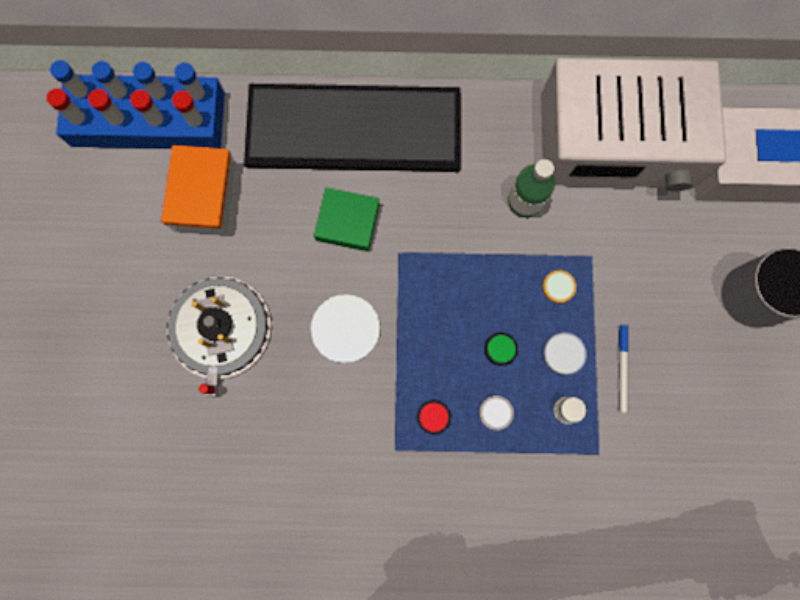

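View pics/scene0b.png

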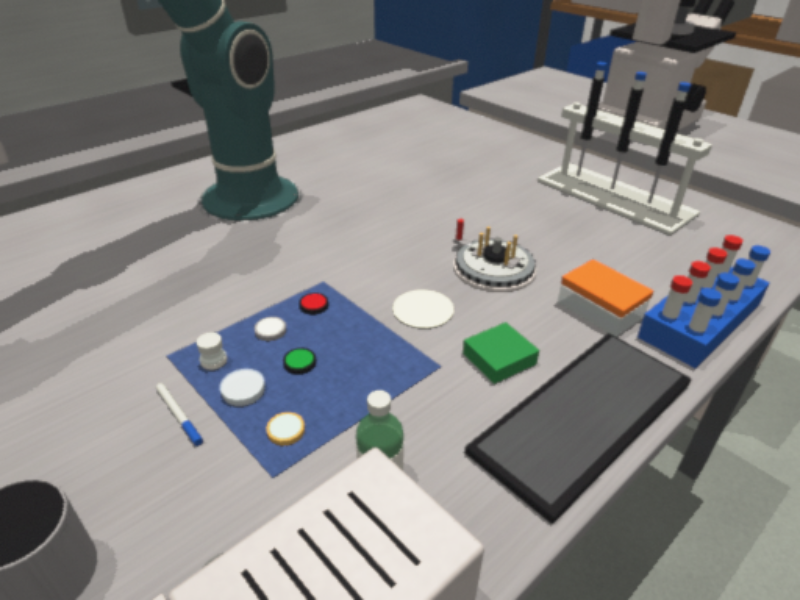

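The top view (800x600) shows the plug at (213,322), the handle at (206,388), the dish at (345,328), red at (434,417), green at (501,349), the diffuser at (497,412) and the heat glass at (560,286). It also shows the petri dish at (565,353) and the jar at (571,410). Only two colour filters are present, red and green. The scene view agrees.

```bash
cat > h.py <<'E'
import numpy as np,cv2
from cell import bot,camera,get_calibration
def rays(cal,uv,fish=False):
    K=cal["camera_matrix"];P=np.array(cal["pose"])
    p=(np.atleast_2d(uv)-[K[0][2],K[1][2]])/K[0][0]
    if fish:
        r=np.linalg.norm(p,axis=1,keepdims=True)+1e-9
        d=np.c_[p/r*np.sin(r),np.cos(r)]
    else: d=np.c_[p,np.ones(len(p))]
    return P[:3,3],d@P[:3,:3].T
def plane(cal,uv,z,fish=False):
    o,d=rays(cal,uv,fish); return o+d*((z-o[2])/d[:,2])[:,None]
def tri(r1,r2):
    (o1,d1),(o2,d2)=r1,r2; d1=d1[0]/np.linalg.norm(d1);d2=d2[0]/np.linalg.norm(d2)
    A=sum(np.eye(3)-np.outer(d,d) for d in(d1,d2)); b=sum((np.eye(3)-np.outer(d,d))@o for o,d in((o1,d1),(o2,d2)))
    X=np.linalg.solve(A,b); return X,abs(np.dot(o2-o1,np.cross(d1,d2)/np.linalg.norm(np.cross(d1,d2))))
def blobs(img,lo,hi,roi=None,amin=30):
    m=cv2.inRange(cv2.cvtColor(img,cv2.COLOR_BGR2HSV),np.array(lo),np.array(hi))
    if lo[0]==0 and hi[0]<12: m|=cv2.inRange(cv2.cvtColor(img,cv2.COLOR_BGR2HSV),np.array([170,lo[1],lo[2]]),np.array([179,255,255]))
    if roi: k=np.zeros_like(m);x0,y0,x1,y1=roi;k[y0:y1,x0:x1]=1;m=m*k
    out=[]
    for c in cv2.findContours(m,cv2.RETR_EXTERNAL,cv2.CHAIN_APPROX_NONE)[0]:
        a=cv2.contourArea(c)
        if a>=amin:
            M=cv2.moments(c);out.append((M["m10"]/M["m00"],M["m01"]/M["m00"],a))
    return sorted(out,key=lambda t:-t[2])
def goto(p,yaw=None):
    "shift mm in tool axes and twist deg from the present TCP to p"
    s=bot.read_state();R=s["orientation"];d=R.T@(np.array(p)-s["eef_pos"])*1000
    y=np.degrees(np.arctan2(R[1,0],R[0,0]))
    print("shift",np.round(d,1),"twist",None if yaw is None else round(y-yaw,1),"t",round(s["time"],1),"F",np.round(s["force"],1),"yaw",round(y,1))
E
python3 - <<'E'
from h import *
T=cv2.imread("pics/top0.png");S=cv2.imread("pics/scene0.png");ct=get_calibration("top");cs=get_calibration("scene")
k=1.5625
def roi(x,y,r): return [int((x-r)/k),int((y-r)/k),int((x+r)/k),int((y+r)/k)]
defs={"red":([0,150,80],[8,255,255],(434,417),(314,302),28),"green":([50,120,60],[75,255,255],(501,349),(299,360),28),
"heat":([0,0,120],[80,255,255],(560,286),(286,428),30),"diff":([0,0,110],[179,90,255],(497,412),(270,328),25),
"dish":([0,0,185],[179,60,255],(345,328),(423,309),42),"petri":([0,0,110],[179,110,255],(565,353),(242,387),30),
"handle":([0,150,70],[8,255,255],(206,388),(460,229),20)}
for n,(lo,hi,a,b,r) in defs.items():
    B1=blobs(T,lo,hi,roi(*a,r),8);B2=blobs(S,lo,hi,roi(*b,r),8)
    print(n,[np.round(x,1).tolist() for x in B1[:2]],[np.round(x,1).tolist() for x in B2[:2]])
    X,g=tri(rays(ct,B1[0][:2]),rays(cs,B2[0][:2]));print("   tri",np.round(X,4),"gap",round(g,4),"planeT",np.round(plane(ct,B1[0][:2],.013)[0],4),"planeS",np.round(plane(cs,B2[0][:2],.013)[0],4))
c=T[165:260,95:185];c2=S[125:195,270:360]
cv2.imwrite("pics/crop1.png",np.hstack([cv2.resize(c,None,fx=5,fy=5,interpolation=2)[:420],cv2.resize(c2,(350,420))]))
E
```

```text
red [[277.3, 266.6, 257.0]] [[200.4, 192.6, 116.5]]
   tri [ 0.428  -0.1331  0.0135] gap 0.0016 planeT [ 0.4276 -0.1338  0.013 ] planeS [ 0.4279 -0.1321  0.013 ]
green [[320.6, 222.7, 240.0]] [[191.2, 229.2, 168.0]]
   tri [ 0.5306 -0.2331  0.0141] gap 0.0013 planeT [ 0.5304 -0.2338  0.013 ] planeS [ 0.53   -0.2319  0.013 ]
heat [[357.8, 182.8, 326.5]] [[182.3, 273.1, 360.0]]
   tri [ 0.6275 -0.3226  0.0123] gap 0.0015 planeT [ 0.627  -0.3231  0.013 ] planeS [ 0.6285 -0.3222  0.013 ]
diff [[317.5, 263.9, 368.0]] [[172.4, 208.6, 210.0], [163.6, 196.7, 127.5]]
   tri [ 0.4359 -0.2248  0.014 ] gap 0.0017 planeT [ 0.4355 -0.2257  0.013 ] planeS [ 0.4354 -0.2236  0.013 ]
dish [[220.5, 209.7, 1453.0]] [[263.9, 190.2, 1307.5], [280.0, 215.0, 466.5]]
   tri [ 0.55   -0.0061  0.0276] gap 0.0133 planeT [5.564e-01 2.000e-04 1.300e-02] planeS [0.533  0.0014 0.013 ]
petri [[361.6, 225.8, 557.5]] [[154.5, 246.2, 539.0], [139.6, 230.8, 57.0]]
   tri [ 0.525  -0.3272  0.0173] gap 0.002 planeT [ 0.525  -0.3292  0.013 ] planeS [ 0.5215 -0.3248  0.013 ]
handle [[130.6, 248.5, 24.5]] [[293.8, 145.6, 16.5]]
   tri [0.4604 0.1944 0.0451] gap 0.0008 planeT [0.4623 0.2037 0.013 ] planeS [0.4237 0.2365 0.013 ]
```

View pics/crop1.png

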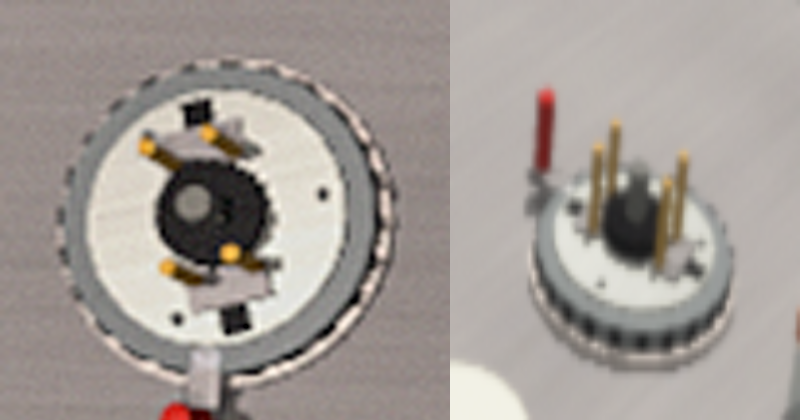

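The crop shows the four brass pin tops at (147,147), (209,132), (168,268) and (231,253), and the face centred at about (215,216). From these I get the chuck frame.

```bash
python3 - <<'E'
from h import *
ct=get_calibration("top");cs=get_calibration("scene")
f=lambda p:(np.array(p)/5+[95,165])
pins=plane(ct,f([[147,147],[209,132],[168,268],[231,253]]),.073);print(np.round(pins,4))
A=pins[:2].mean(0);B=pins[2:].mean(0);print("mid",(A+B)/2,"half sep",np.linalg.norm(A-B)/2,"yaw",np.degrees(np.arctan2(*(A-B)[1::-1])), "pinline",[np.degrees(np.arctan2(*(pins[i]-pins[i+1])[1::-1])) for i in(0,2)])
print("face",plane(ct,f([[215,216]]),.024),"ends",np.round(plane(ct,f([[85,216],[345,216],[215,88],[215,345]]),.024),4))
# scene pins: crop2 scale 350/90,420/70 offset (270,125), x shifted 450
g=lambda p:np.array(p)/[350/90,6]-[450/(350/90),0]+[270,125]
sp=plane(cs,g([[598,148],[615,122],[668,182],[684,155]]),.073);print("scene pins",np.round(sp,4),sp.mean(0))
h=tri(rays(ct,f([[180,415]])),rays(cs,g([[546,130]])));print("handle",h)
print("dish T",plane(ct,[[345/1.5625,328/1.5625]],.004),"S",plane(cs,[[423/1.5625,309/1.5625]],.004))
c=plane(ct,f([[215,216]]),.024)[0]
print("handle ang",np.degrees(np.arctan2(h[0][1]-c[1],h[0][0]-c[0])),np.hypot(h[0][1]-c[1],h[0][0]-c[0]))
E
```

```text
[[0.5775 0.2091 0.073 ]
 [0.5848 0.1822 0.073 ]
 [0.524  0.1959 0.073 ]
 [0.5311 0.1689 0.073 ]]
mid [0.5543349  0.18902812 0.073     ] half sep 0.027615877865453508 yaw 13.875545065487984 pinline [np.float64(105.16086598516034), np.float64(104.78275557618484)]
face [[0.55442724 0.19012414 0.024     ]] ends [[0.5532 0.2502 0.024 ]
 [0.5556 0.1301 0.024 ]
 [0.6149 0.1943 0.024 ]
 [0.4949 0.1861 0.024 ]]
scene pins [[0.5345 0.1705 0.073 ]
 [0.5267 0.1984 0.073 ]
 [0.5881 0.1847 0.073 ]
 [0.5804 0.2124 0.073 ]] [0.55743712 0.19149713 0.073     ]
handle (array([0.46222748, 0.19528854, 0.04161022]), np.float64(0.001041022251090401))
dish T [[5.57102950e-01 5.81275426e-05 4.00000000e-03]] S [[5.60842450e-01 1.80026915e-04 4.00000000e-03]]
handle ang 176.7940319732554 0.09234428542905276
```

Call:
jog_arm(
  targets=[33.7,-23.2,0,0,30,33.7,-23.2,0,0,30,33.7,-23.2,0,0,30,33.7,-23.2,0,0,30,33.7,-23.2,0,0,30,33.7,-23.2,0,0,30,33.7,-23.2,0,0,30,33.7,-23.2,0,0,30],
)

```text
time: 0.77
eef_pos: [0.3632, -0.3918, 0.2249]
orientation: [[0.979, 0.205, -0.009], [0.205, -0.979, 0.002], [-0.009, -0.004, -1.0]]
force: [0.5, -0.4, -0.1]
gripper_width: 0.348
```

Call:
jog_arm(
  targets=[33.7,-23.2,0,0,30,33.7,-23.2,0,0,30,33.7,-23.2,0,0,30,10,-40,0,0,30,10,-40,0,0,30,10,-40,0,0,30,10,-40,0,0,30,10,-40,0,0,30],
)

```text
time: 1.43
eef_pos: [0.4596, -0.092, 0.2229]
orientation: [[0.978, 0.207, -0.008], [0.207, -0.978, 0.003], [-0.008, -0.005, -1.0]]
force: [-0.2, 1.0, 0.4]
gripper_width: 0.353
```

Call:
jog_arm(
  targets=[10,-40,0,0,30,10,-40,0,0,30,10,-40,0,0,30,10,-40,0,0,30,10,-40,0,0,30,10,-40,0,0,30],
)

```text
time: 1.93
eef_pos: [0.4652, 0.1577, 0.2233]
orientation: [[0.979, 0.205, -0.009], [0.205, -0.979, 0.002], [-0.008, -0.003, -1.0]]
force: [1.9, 0.6, 1.1]
gripper_width: 0.356
```

```bash
python3 - <<'E'
from h import *
goto([0.461,0.195,0.11],-3)
E
```

```text
shift [  4.5 -37.  113.4] twist 14.8 t 1.9 F [1.9 0.6 1.1] yaw 11.8
```

Call:
jog_arm(
  targets=[4,-37,0,0,30,0,0,30,5,30,0,0,30,5,30,0,0,30,5,30,0,0,0,0,30],
)

```text
time: 2.35
eef_pos: [0.4594, 0.2112, 0.1324]
orientation: [[0.999, -0.049, -0.004], [-0.049, -0.999, 0.01], [-0.004, -0.01, -1.0]]
force: [-1.1, -0.1, -1.0]
gripper_width: 0.35
```

```bash
python3 - <<'E'
from h import *
goto([0.461,0.195,0.11],-3)
cal=get_calibration("wrist");im=camera("wrist");cv2.imwrite("pics/w1.png",im)
print([(np.round(b,1).tolist(),np.round(plane(cal,[b[:2]],.063,True)[0],4)) for b in blobs(im,[0,150,70],[8,255,255],amin=60)[:3]])
E
```

```text
shift [ 2.5 16.3 22.3] twist 0.2 t 2.4 F [-1.1 -0.1 -1. ] yaw -2.8
[([277.9, 196.0, 392.5], array([0.4667, 0.1952, 0.063 ]))]
```

View pics/w1.png

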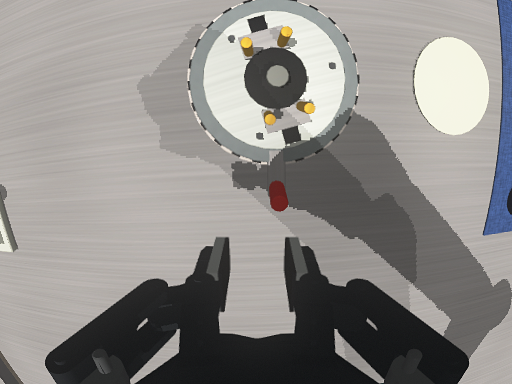

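The wrist view shows the handle top at about (279,203), pin tops at (247,43), (286,32), (269,119) and (309,108), the knob at (277,76) and the dish at (451,86).

```bash
python3 - <<'E'
from h import *
cal=get_calibration("wrist")
P=lambda uv,z:np.round(plane(cal,uv,z,True),4)
h=P([[279,203]],.063)[0];p=P([[247,43],[286,32],[269,119],[309,108]],.073);k=P([[277,76]],.064);d=P([[451,86]],.004)
print("handle",h,"pins",p.tolist(),p.mean(0),"knob",k,"dish",d)
A=p[:2].mean(0);B=p[2:].mean(0);print("yaw",np.degrees(np.arctan2(*(A-B)[1::-1])),np.degrees(np.arctan2(*(p[0]-p[1])[1::-1]))-90,np.linalg.norm(A-B)/2)
goto(np.array([h[0],h[1],.045]),-3)
E
```

```text
handle [0.4617 0.1955 0.063 ] pins [[0.5801, 0.2138, 0.073], [0.587, 0.1872, 0.073], [0.5268, 0.2012, 0.073], [0.5337, 0.1735, 0.073]] [0.5569   0.193925 0.073   ] knob [[0.5568 0.1942 0.064 ]] dish [[0.5593 0.0074 0.004 ]]
yaw 13.859053638900873 14.54193006804023 0.02744910062278909
shift [ 1.8 17.6 89.7] twist 0.4 t 2.4 F [-0.  -0.1 -0.3] yaw -2.6
```

Call:
jog_arm(
  targets=[2,17,0,0,30,0,0,0,0,30],
)

```text
time: 2.57
eef_pos: [0.4625, 0.1956, 0.1363]
orientation: [[0.999, -0.038, -0.0], [-0.038, -0.999, 0.012], [-0.001, -0.012, -1.0]]
force: [-0.7, -0.7, 0.0]
gripper_width: 0.348
```

```bash
python3 - <<'E'
from h import *
goto([.4617,.1955,.036],-3)
E
```

```text
shift [ -0.7   1.3 100.3] twist 0.8 t 2.6 F [-0.7 -0.7  0. ] yaw -2.2
```

Call:
jog_arm(
  targets=[0,0,30,0,30,0,0,30,0,30,0,0,30,0,30,0,1,10,0,20,0,0,0,0,17,0,0,0,0,17,0,0,0,0,17],
)

```text
time: 3.15
eef_pos: [0.4743, 0.1977, 0.0463]
orientation: [[0.999, -0.035, 0.021], [-0.035, -0.999, 0.019], [0.021, -0.019, -1.0]]
force: [1.2, -1.1, -0.1]
gripper_width: 0.198
```

```bash
python3 - <<'E'
from h import *
goto([.4617,.1955,.036],-3);print(bot.read_state()["gripper_width"])
E
```

```text
shift [-12.7   2.8  10. ] twist 1.0 t 3.1 F [ 1.2 -1.1 -0.1] yaw -2.0
0.19826839477427446
```

Call:
jog_arm(
  targets=[-6,1,3,0,18,-6,0,3,0,18,0,0,0,0,18],
)

```text
time: 3.4
eef_pos: [0.465, 0.1978, 0.044]
orientation: [[0.999, -0.035, 0.029], [-0.036, -0.999, 0.021], [0.029, -0.022, -0.999]]
force: [-0.1, -0.5, 0.0]
gripper_width: 0.212
```

```bash
python3 - <<'E'
from h import *
goto([.4617,.1955,.036],-3)
cal=get_calibration("wrist");im=camera("wrist");cv2.imwrite("pics/w2.png",im[150:330,150:400])
E
```

```text
shift [-3.4  2.6  7.9] twist 0.9 t 3.4 F [-0.1 -0.5  0. ] yaw -2.1
```

View pics/w2.png

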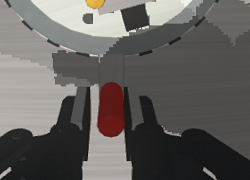

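The pin stands between the fingers. Now I swing it open along the arc.

Call:
jog_arm(
  targets=[0,10,1,-5.7,18,0,10,0,-5.7,18,0,10,0,-5.7,18,0,10,0,-5.7,18,0.5,9,0,-5.7,18],
)

```text
time: 3.87
eef_pos: [0.4718, 0.1612, 0.0449]
orientation: [[0.879, 0.475, 0.034], [0.474, -0.88, 0.035], [0.046, -0.015, -0.999]]
force: [-3.5, 2.7, -1.9]
gripper_width: 0.211
```

```bash
cat >> h.py <<'E'
C=np.array([.5565,.192]);YAW=14.3
def pin(q,z=.04):
    a=np.radians(YAW+180-np.degrees(q)+np.degrees(.5));print("pin q",q,end=" ")
    goto([*(C+.095*np.array([np.cos(a),np.sin(a)])),z],np.degrees(a)-180)
E
python3 - <<'E'
from h import *
for q in(.4,.2,0): pin(q)
E
```

```text
pin q 0.4 shift [-5.1 -0.6  4.7] twist 8.3 t 3.9 F [-3.5  2.7 -1.9] yaw 28.4
pin q 0.2 shift [-6.  18.4  4.4] twist -3.1 t 3.9 F [-3.5  2.7 -1.9] yaw 28.4
pin q 0 shift [-3.  37.1  4.2] twist -14.6 t 3.9 F [-3.5  2.7 -1.9] yaw 28.4
```

Call:
jog_arm(
  targets=[-3,10,2,-3,18,-2,10,2,-3,18,0,10,1,-4,18,0,9,0,-4,18,0,5,0,0,18],
)

```text
time: 4.28
eef_pos: [0.4888, 0.1306, 0.0411]
orientation: [[0.721, 0.692, 0.031], [0.69, -0.722, 0.046], [0.054, -0.012, -0.998]]
force: [-4.7, 0.9, 0.5]
gripper_width: 0.205
```

```bash
python3 - <<'E'
from h import *
for q in(.1,0): pin(q)
E
```

```text
pin q 0.1 shift [-3.1 -8.4  1. ] twist 6.5 t 4.3 F [-4.7  0.9  0.5] yaw 43.7
pin q 0 shift [-3.7  1.1  0.9] twist 0.8 t 4.3 F [-4.7  0.9  0.5] yaw 43.7
```

Call:
jog_arm(
  targets=[0,4,0,0,18,0,4,0,0,18,0,2,0,0,18],
)

```text
time: 4.53
eef_pos: [0.4895, 0.1298, 0.0409]
orientation: [[0.723, 0.691, 0.022], [0.689, -0.723, 0.053], [0.053, -0.023, -0.998]]
force: [-1.7, -0.7, 0.1]
gripper_width: 0.214
```

```bash
python3 - <<'E'
from h import *
pin(0)
cal=get_calibration("wrist");im=camera("wrist");cv2.imwrite("pics/w3.png",im)
E
```

```text
pin q 0 shift [-3.6  0.1  0.7] twist 0.7 t 4.5 F [-1.7 -0.7  0.1] yaw 43.6
```

View pics/w3.png

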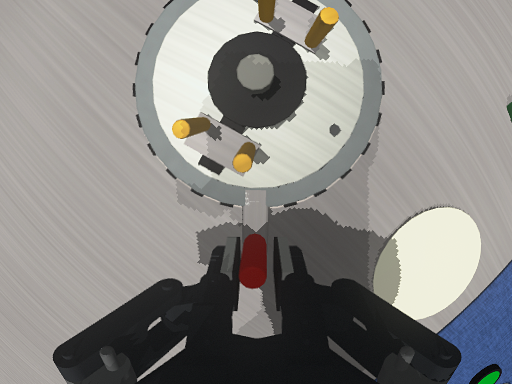

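The chuck is open: the lower jaw pins are at (181,128) and (242,162), clear of the plug, and the knob is at (255,71). I check the jaw radius numerically.

```bash
python3 - <<'E'
from h import *
cal=get_calibration("wrist")
P=lambda uv,z:np.round(plane(cal,uv,z,True),4)
p=P([[181,128],[242,162],[329,15]],.073);k=P([[255,71]],.064)[0];h=P([[253,273]],.063)[0];m=p[:2].mean(0)
print(p,"jaw b from C",np.linalg.norm((m[:2]-C)),"knob",k,"from knob",np.linalg.norm(m[:2]-k[:2]),"handle",h,"ang",np.degrees(np.arctan2(h[1]-C[1],h[0]-C[0]))%360, "expected at 0:",YAW+180+28.65)
goto([*C,.16],YAW)
E
```

```text
[[0.5193 0.1976 0.073 ]
 [0.5259 0.1707 0.073 ]
 [0.5923 0.1873 0.073 ]] jaw b from C 0.03479701855044485 knob [0.5557 0.1925 0.064 ] from knob 0.03413696676624919 handle [0.4885 0.1297 0.063 ] ang 222.4951814340503 expected at 0: 222.95000000000002
shift [  97.6   -1.6 -114.1] twist 29.3 t 4.6 F [-6.7  5.   2.3] yaw 43.6
```

Call:
jog_arm(
  targets=[0,0,-20,0,30,0,0,-30,0,40,0,0,-30,0,40,0,0,-30,0,40,0,0,0,5,40,0,0,0,5,40,0,0,0,5,40,0,0,0,5,40],
)

```text
time: 5.25
eef_pos: [0.4913, 0.1252, 0.159]
orientation: [[0.926, 0.377, 0.032], [0.375, -0.925, 0.054], [0.051, -0.038, -0.998]]
force: [0.2, 0.7, 0.4]
gripper_width: 0.468
```

```bash
python3 - <<'E'
from h import *
goto([*C,.14],YAW)
E
```

```text
shift [ 84.4 -36.5  24.7] twist 7.8 t 5.2 F [0.2 0.7 0.4] yaw 22.1
```

Call:
jog_arm(
  targets=[28,-12,7,4,40,28,-12,7,4,40,28,-12,7,0,40,0,0,0,0,40],
)

```text
time: 5.58
eef_pos: [0.5662, 0.1857, 0.1458]
orientation: [[0.974, 0.222, 0.042], [0.22, -0.974, 0.051], [0.052, -0.041, -0.998]]
force: [0.1, 0.5, 0.8]
gripper_width: 0.473
```

```bash
python3 - <<'E'
from h import *
goto([*C,.043],YAW);print(bot.read_state()["orientation"][:,2], bot.read_state()["joints"])
E
```

```text
shift [-13.5  -4.1 102.5] twist -1.6 t 5.6 F [0.1 0.5 0.8] yaw 12.7
[ 0.04214708  0.05131877 -0.99779257] [ 0.07154845  0.52430399 -0.55629329  1.82489249  0.32574789  0.82593738
 -1.98005383]
```

Call:
jog_arm(
  targets=[-7,-2,20,0,40,-6,-2,20,0,40,0,0,15,0,40,0,0,5,0,40,0,0,0,0,40],
)

```text
time: 6.0
eef_pos: [0.5586, 0.1923, 0.0855]
orientation: [[0.975, 0.217, 0.05], [0.215, -0.975, 0.053], [0.06, -0.041, -0.997]]
force: [-1.2, -1.3, 1.2]
gripper_width: 0.473
```

```bash
python3 - <<'E'
from h import *
goto([*C,.043],YAW);print(bot.read_state()["orientation"][:,2])
E
```

```text
shift [-4.7  1.6 42.3] twist -1.9 t 6.0 F [-1.2 -1.3  1.2] yaw 12.4
[ 0.05001405  0.05328429 -0.99732611]
```

Call:
jog_arm(
  targets=[0,0,0,0,40,0,0,0,0,40,0,0,0,0,40,0,0,0,0,40,0,0,0,0,40,0,0,0,0,40,0,0,0,0,40,0,0,0,0,40],
)

```text
time: 6.67
eef_pos: [0.5618, 0.1918, 0.0906]
orientation: [[0.975, 0.214, 0.058], [0.211, -0.976, 0.054], [0.068, -0.041, -0.997]]
force: [0.1, -0.3, -1.0]
gripper_width: 0.465
```

```bash
python3 - <<'E'
from h import *
goto([*C,.043],YAW);print(bot.read_state()["orientation"][:,2])
E
```

```text
shift [-8.4  0.6 47.2] twist -2.1 t 6.7 F [ 0.1 -0.3 -1. ] yaw 12.2
[ 0.05812412  0.05445337 -0.99682316]
```

Call:
jog_arm(
  targets=[0,0,10,0,40,0,0,10,0,40,0,0,10,0,40,0,0,0,0,40],
)

```text
time: 7.0
eef_pos: [0.5639, 0.1933, 0.058]
orientation: [[0.975, 0.214, 0.059], [0.21, -0.976, 0.054], [0.069, -0.041, -0.997]]
force: [0.7, -0.3, -0.1]
gripper_width: 0.468
```

```bash
python3 - <<'E'
from h import *
goto([*C,.043],YAW);print(bot.read_state()["orientation"][:,2])
E
```

```text
shift [-8.5  0.3 14.4] twist -2.1 t 7.0 F [ 0.7 -0.3 -0.1] yaw 12.2
[ 0.05884851  0.05441084 -0.99678298]
```

Call:
jog_arm(
  targets=[-9,0,15,1,40,-2,0,3,0,40],
)

```text
time: 7.17
eef_pos: [0.5541, 0.192, 0.0376]
orientation: [[0.979, 0.196, 0.058], [0.193, -0.98, 0.054], [0.067, -0.042, -0.997]]
force: [-3.1, -2.7, 6.2]
gripper_width: 0.469
```

```bash
python3 - <<'E'
from h import *
goto([*C,.043],YAW);print(bot.read_state()["orientation"][:,2],bot.read_state()["joints"])
E
```

```text
shift [ 2.7  0.3 -5.3] twist -3.2 t 7.2 F [-3.1 -2.7  6.2] yaw 11.1
[ 0.0579114   0.05418234 -0.99685031] [-0.02389295  0.653045   -0.45361838  1.91155618  0.43869009  0.59643657
 -2.11913421]
```

Call:
jog_arm(
  targets=[2,0,-4,-2,10,0,0,0,0,10,0,0,0,0,10,0,0,0,0,10],
  grip_force=50,
)

```text
time: 7.5
eef_pos: [0.5551, 0.1919, 0.0407]
orientation: [[0.971, 0.232, 0.055], [0.229, -0.972, 0.052], [0.066, -0.038, -0.997]]
force: [0.0, -0.5, -0.9]
gripper_width: 0.169
```

```bash
python3 - <<'E'
from h import *
goto([*C,.11],YAW);print(bot.read_state()["orientation"][:,2],bot.read_state()["gripper_width"]*85.4)
E
```

```text
shift [  5.9  -2.4 -69.1] twist -1.0 t 7.5 F [ 0.  -0.5 -0.9] yaw 13.3
[ 0.05519106  0.05246145 -0.99709666] 14.414853959623459
```

Call:
jog_arm(
  targets=[2,-1,-25,0,10,2,-1,-30,0,10,2,-1,-30,0,10],
)

```text
time: 7.75
eef_pos: [0.551, 0.1903, 0.1214]
orientation: [[0.972, 0.23, 0.041], [0.228, -0.972, 0.049], [0.051, -0.038, -0.998]]
force: [0.3, -0.0, -0.0]
gripper_width: 0.165
```

```bash
python3 - <<'E'
from h import *
goto([.5585,.002,.05]);print(bot.read_state()["orientation"][:,2],bot.read_state()["gripper_width"]*85.4)
E
```

```text
shift [-39.4 187.5  62.3] twist None t 7.8 F [ 0.3 -0.  -0. ] yaw 13.2
[ 0.04114507  0.04918652 -0.99794177] 14.097405957143515
```

Call:
jog_arm(
  targets=[-8,37,2,0,10,-8,37,8,0,10,-8,37,14,0,10,-8,37,14,0,10,-8,37,14,0,10],
)

```text
time: 8.17
eef_pos: [0.5675, 0.0146, 0.0717]
orientation: [[0.966, 0.25, 0.068], [0.246, -0.967, 0.062], [0.081, -0.043, -0.996]]
force: [1.3, 0.3, -0.7]
gripper_width: 0.17
```

```bash
python3 - <<'E'
from h import *
goto([.5585,.002,.018]);print(bot.read_state()["orientation"][:,2],bot.read_state()["gripper_width"]*85.4)
E
```

```text
shift [-16.2  12.2  52. ] twist None t 8.2 F [ 1.3  0.3 -0.7] yaw 14.3
[ 0.06812898  0.06234173 -0.99572685] 14.477214864588932
```

Call:
jog_arm(
  targets=[-8,6,18,0,10,-8,6,18,0,10,0,0,10,0,10,0,0,3,0,10],
)

```text
time: 8.5
eef_pos: [0.5582, -0.0125, 0.0166]
orientation: [[0.971, 0.23, 0.068], [0.226, -0.972, 0.056], [0.079, -0.039, -0.996]]
force: [-0.5, 5.1, 14.1]
gripper_width: 0.166
```

```bash
python3 - <<'E'
from h import *
goto([.5585,.002,.018]);print(bot.read_state()["orientation"][:,2],bot.read_state()["gripper_width"]*85.4)
E
```

```text
shift [  3.6 -14.1  -0.6] twist None t 8.5 F [-0.5  5.1 14.1] yaw 13.1
[ 0.0675829   0.05601938 -0.99613974] 14.137229539002805
```

Call:
jog_arm(
  targets=[0,0,0,0,40,0,0,0,0,40,0,0,0,0,40,0,0,-10,0,40,0,0,-35,0,60,0,0,-40,0,70,0,0,-40,0,70,0,0,0,0,70],
)

```text
time: 9.17
eef_pos: [0.5514, -0.0106, 0.1509]
orientation: [[0.968, 0.243, 0.069], [0.239, -0.969, 0.06], [0.082, -0.042, -0.996]]
force: [0.6, -0.1, -0.4]
gripper_width: 0.822
```

```bash
python3 - <<'E'
from h import *
goto([.6275,-.3226,.12]);print(bot.read_state()["orientation"][:,2],bot.read_state()["gripper_width"]*85.4)
im=camera("wrist");cv2.imwrite("pics/w4.png",im)
E
```

```text
shift [ -3.6 322.1  17.2] twist None t 9.2 F [ 0.6 -0.1 -0.4] yaw 13.9
[ 0.0691188   0.06015222 -0.9957933 ] 70.20420774749213
```

View pics/w4.png

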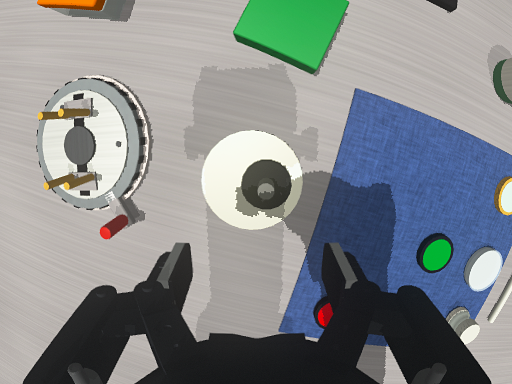

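The plug stands upright in the dish at (266,185), about 14 mm from its centre. The tool has picked up about 0.09 rad of tilt from row drift. I will try to take it out by pushing the closed fingertips against the fixed chuck foot.

```bash
python3 - <<'E'
from h import *
goto([.445,.187,.1])
E
```

```text
shift [ -58.4 -215.2   53.2] twist None t 9.2 F [0.3 0.5 0.5] yaw 13.9
```

Call:
jog_arm(
  targets=[-10,-36,8,0,0,-10,-36,8,0,0,-10,-36,8,0,0,-10,-36,8,0,0,-10,-36,8,0,0,-10,-34,8,0,0],
  grip_force=20,
)

```text
time: 9.72
eef_pos: [0.4477, 0.1843, 0.1081]
orientation: [[0.971, 0.227, 0.082], [0.223, -0.973, 0.055], [0.092, -0.035, -0.995]]
force: [0.4, -0.4, 0.3]
gripper_width: 0.003
```

```bash
python3 - <<'E'
from h import *
goto([.45,.187,.014]);print(bot.read_state()["orientation"][:,2])
E
```

```text
shift [-5.9  1.2 94. ] twist None t 9.7 F [ 0.4 -0.4  0.3] yaw 12.9
[ 0.081954    0.05513367 -0.99510995]
```

Call:
jog_arm(
  targets=[-4,1,30,0,0,-4,0,30,0,0,-3,0,20,0,0,0,0,5,0,0],
)

```text
time: 10.05
eef_pos: [0.4388, 0.1978, 0.0223]
orientation: [[0.965, 0.247, 0.085], [0.242, -0.968, 0.062], [0.097, -0.039, -0.994]]
force: [-0.7, -0.3, 0.4]
gripper_width: 0.001
```

```bash
python3 - <<'E'
from h import *
goto([.465,.187,.014]);print(bot.read_state()["orientation"][:,2])
E
```

```text
shift [21.9 17.2  9.8] twist None t 10.1 F [-0.7 -0.3  0.4] yaw 14.1
[ 0.0848201   0.06183742 -0.99447558]
```

Call:
jog_arm(
  targets=[12,8,6,0,0,10,5,2,0,0,6,0,0,0,0,6,0,0,0,0],
)

```text
time: 10.38
eef_pos: [0.4724, 0.1944, 0.0163]
orientation: [[0.965, 0.251, 0.077], [0.247, -0.967, 0.058], [0.089, -0.037, -0.995]]
force: [-16.5, 0.4, 0.9]
gripper_width: -0.0
```

```bash
python3 - <<'E'
from h import *
goto([.465,.187,.014]);print(bot.read_state()["orientation"][:,2])
E
```

```text
shift [-9.2  5.4  1.3] twist None t 10.4 F [-16.5   0.4   0.9] yaw 14.4
[ 0.07681954  0.05822867 -0.99534325]
```

Call:
jog_arm(
  targets=[10,1,0,0,0,12,1,0,0,0,12,1,0,0,0,12,1,0,0,0,12,1,0,0,0,12,1,0,0,0],
)

```text
time: 10.88
eef_pos: [0.471, 0.1906, 0.009]
orientation: [[0.965, 0.257, -0.051], [0.257, -0.966, -0.002], [-0.05, -0.011, -0.999]]
force: [-27.2, -5.4, 20.7]
gripper_width: -0.004
```

```bash
python3 - <<'E'
from h import *
goto([.465,.187,.014]);print(bot.read_state()["orientation"][:,2])
E
```

```text
shift [-7.   1.8 -4.7] twist None t 10.9 F [-27.2  -5.4  20.7] yaw 14.9
[-0.05122047 -0.00227292 -0.99868478]
```

The push against the chuck foot took the tilt from 0.10 to -0.05 rad. Next is the heat glass.

Call:
jog_arm(
  targets=[-10,0,-20,0,30,-5,0,-40,0,60,0,0,-40,0,70,0,10,-20,0,70],
)

```text
time: 11.22
eef_pos: [0.4571, 0.1784, 0.1305]
orientation: [[0.962, 0.262, -0.072], [0.262, -0.965, -0.005], [-0.071, -0.014, -0.997]]
force: [1.1, 0.3, 0.1]
gripper_width: 0.568
```

```bash
python3 - <<'E'
from h import *
ct=get_calibration("top");cs=get_calibration("scene");k=1.5625
print("cap T",plane(ct,[[544/k,168/k]],.14),"S",plane(cs,[[379/k,400/k]],.14))
s=bot.read_state();print("cam-tcp tool",s["orientation"].T@(get_calibration("wrist")["pose"][:3,3]-s["eef_pos"]))
goto([.6275,-.3226,.11]);print(s["orientation"][:,2],s["eef_pos"])
E
```

```text
cap T [[ 0.76361618 -0.27453746  0.14      ]] S [[ 0.7670784  -0.27422966  0.14      ]]
cam-tcp tool [ 0.08167539  0.00027793 -0.14257612]
shift [ 33.9 528.4  10.8] twist None t 11.2 F [1.1 0.3 0.1] yaw 15.3
[-0.07175872 -0.00514014 -0.99740878] [0.45713367 0.17839248 0.13054027]
```

Call:
jog_arm(
  targets=[2.6,40,1,0,70,2.6,40,1,0,70,2.6,40,1,0,70,2.6,40,1,0,70,2.6,40,1,0,70,2.6,40,1,0,70,2.6,40,1,0,70,2.6,40,1,0,70],
)

```text
time: 11.88
eef_pos: [0.5737, -0.1247, 0.1368]
orientation: [[0.96, 0.276, -0.04], [0.277, -0.961, 0.002], [-0.038, -0.013, -0.999]]
force: [0.5, 0.8, 0.9]
gripper_width: 0.818
```

Call:
jog_arm(
  targets=[2.6,40,1,6,70,6,40,1,6,70,11,38,1,6,70,0,0,0,3,70],
)

```text
time: 12.22
eef_pos: [0.6152, -0.2542, 0.1373]
orientation: [[0.993, -0.117, -0.031], [-0.117, -0.993, -0.002], [-0.03, 0.006, -1.0]]
force: [-1.3, -0.7, -0.3]
gripper_width: 0.823
```

```bash
cat >> h.py <<'E'
def see(lo,hi,z,near=None,tag=None,amin=150):
    cal=get_calibration("wrist");im=camera("wrist")
    if tag: cv2.imwrite(f"pics/{tag}.png",im)
    for b in blobs(im,lo,hi,amin=amin)[:8]:
        X=plane(cal,[b[:2]],z,True)[0]
        if near is None or np.linalg.norm(X[:2]-near)<.06: print("blob",np.round(b,1).tolist(),np.round(X,4))
E
python3 - <<'E'
from h import *
goto([.6275,-.3226,.05],-8);print(bot.read_state()["orientation"][:,2])
see([0,0,120],[80,255,255],.013,[.6275,-.3226],"w5")
E
```

```text
shift [22.8 66.  87. ] twist 1.3 t 12.2 F [-1.3 -0.7 -0.3] yaw -6.7
[-0.03084619 -0.00200062 -0.99952214]
blob [266.3, 140.4, 105639.5] [ 0.6527 -0.2682  0.013 ]
blob [324.4, 160.1, 2066.0] [ 0.6286 -0.3201  0.013 ]
```

View pics/w5.png

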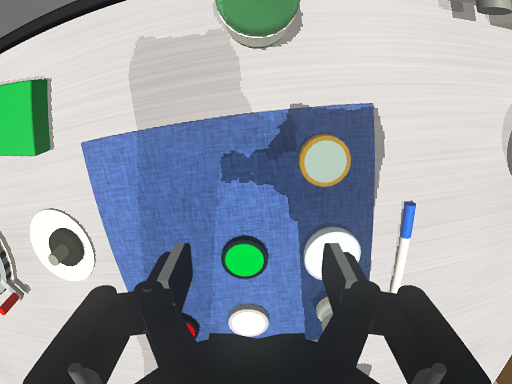

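The wrist view puts the heat glass at (324,160), which gives (0.628,-0.321) and agrees with the first measure.

Call:
jog_arm(
  targets=[11,32,25,1,70,11,31,30,0,70,0,0,20,0,70,0,0,0,0,70],
)

```text
time: 12.6
eef_pos: [0.6306, -0.311, 0.0703]
orientation: [[0.991, -0.129, -0.02], [-0.129, -0.992, 0.002], [-0.02, 0.001, -1.0]]
force: [-0.5, 1.7, -1.0]
gripper_width: 0.819
```

```bash
python3 - <<'E'
from h import *
goto([.6282,-.321,.006],-8);print(bot.read_state()["orientation"][:,2])
see([0,0,120],[80,255,255],.013,[.6275,-.3226],"w6")
E
```

```text
shift [ 0.2 10.2 64.3] twist 0.6 t 12.6 F [-0.5  1.7 -1. ] yaw -7.4
[-0.01990848  0.00186054 -0.99980008]
blob [285.9, 132.0, 108249.0] [ 0.6847 -0.338   0.013 ]
blob [270.3, 210.4, 3412.0] [ 0.6297 -0.3211  0.013 ]
```

Call:
jog_arm(
  targets=[1,5,20,0,70,0,4,20,0,70,0,0,14,0,70,0,0,4,0,70],
)

```text
time: 12.98
eef_pos: [0.6362, -0.3181, 0.0229]
orientation: [[0.992, -0.123, -0.005], [-0.123, -0.992, -0.0], [-0.005, 0.001, -1.0]]
force: [0.1, 1.8, -1.5]
gripper_width: 0.82
```

```bash
python3 - <<'E'
from h import *
goto([.629,-.321,.006],-8);print(bot.read_state()["orientation"][:,2])
E
```

```text
shift [-6.7  3.8 16.9] twist 0.9 t 13.0 F [ 0.1  1.8 -1.5] yaw -7.1
[-5.19033209e-03 -4.44470888e-04 -9.99986431e-01]
```

Call:
jog_arm(
  targets=[-6,4,9,0,70,-3,0,7,0,70],
)

```text
time: 13.15
eef_pos: [0.629, -0.3194, 0.0094]
orientation: [[0.993, -0.12, -0.0], [-0.12, -0.993, -0.001], [-0.0, 0.001, -1.0]]
force: [-1.0, -1.2, -0.3]
gripper_width: 0.817
```

```bash
python3 - <<'E'
from h import *
goto([.629,-.321,.006],-8);print(bot.read_state()["orientation"][:,2])
E
```

```text
shift [0.2 1.6 3.4] twist 1.1 t 13.2 F [-1.  -1.2 -0.3] yaw -6.9
[-4.69815682e-04 -8.04356477e-04 -9.99999566e-01]
```

Call:
jog_arm(
  targets=[0,1,3,0,57,-1,0,3,0,57,0,0,3,0,57],
)

```text
time: 13.4
eef_pos: [0.6276, -0.3194, 0.001]
orientation: [[0.993, -0.119, 0.0], [-0.119, -0.993, -0.001], [0.0, 0.001, -1.0]]
force: [-0.0, -0.6, -0.3]
gripper_width: 0.668
```

```bash
python3 - <<'E'
from h import *
goto([.629,-.321,.001],-8);print(bot.read_state()["orientation"][:,2],bot.read_state()["gripper_width"]*85.4)
cv2.imwrite("pics/w7.png",cv2.resize(camera("wrist")[150:300,150:370],None,fx=3,fy=3))
E
```

```text
shift [1.6 1.4 0. ] twist 1.1 t 13.4 F [-0.  -0.6 -0.3] yaw -6.9
[ 3.77099277e-04 -7.60804639e-04 -9.99999639e-01] 57.07965695808431
```

View pics/w7.png

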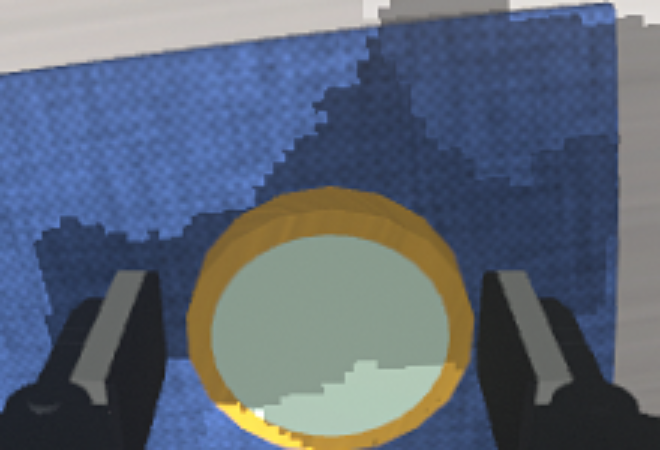

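The fingers straddle the heat glass, so I close.

Call:
jog_arm(
  targets=[1,1,2,0,46,0,0,0,0,44,0,0,0,0,44],
  grip_force=40,
)

```text
time: 13.7
eef_pos: [0.6304, -0.3205, 0.0021]
orientation: [[0.993, -0.119, 0.003], [-0.119, -0.993, -0.002], [0.003, 0.001, -1.0]]
force: [-0.6, -0.6, -0.7]
gripper_width: 0.562
```

```bash
python3 - <<'E'
from h import *
goto([.629,-.321,.001],-8);print(bot.read_state()["orientation"][:,2],bot.read_state()["gripper_width"]*85.4)
E
```

```text
shift [-1.3  0.6  1.1] twist 1.2 t 13.7 F [-0.6 -0.6 -0.7] yaw -6.8
[ 0.00273914 -0.00162113 -0.99999493] 48.00688225409545
```

Call:
jog_arm(
  targets=[0,0,-20,0,44,0,0,-35,0,44,0,0,-35,0,44,0,-10,-30,0,44,0,-20,0,0,44],
)

```text
time: 14.12
eef_pos: [0.631, -0.2951, 0.1227]
orientation: [[0.992, -0.126, -0.003], [-0.126, -0.992, -0.002], [-0.003, 0.002, -1.0]]
force: [1.2, -1.2, -0.5]
gripper_width: 0.565
```

```bash
python3 - <<'E'
from h import *
goto([*C,.12],YAW);print(bot.read_state()["orientation"][:,2],bot.read_state()["gripper_width"]*85.4,bot.read_state()["eef_pos"])
E
```

```text
shift [-135.1 -473.9    2.1] twist -21.5 t 14.1 F [ 1.2 -1.2 -0.5] yaw -7.2
[-0.00330692 -0.00167935 -0.99999312] 48.2188199338264 [ 0.63103591 -0.29510242  0.122707  ]
```

Call:
jog_arm(
  targets=[-11,-39,0,-5.4,44,-7.5,-40,0,-5.4,44,-3.5,-41,0,-5.4,44,0,-41,0,-5.4,44,4,-41,0,0,44,4,-41,0,0,44,4,-41,0,0,44,4,-41,0,0,44],
)

```text
time: 14.78
eef_pos: [0.5818, 0.0267, 0.1247]
orientation: [[0.968, 0.251, 0.01], [0.251, -0.968, -0.01], [0.007, 0.012, -1.0]]
force: [0.7, 0.2, 0.3]
gripper_width: 0.565
```

```bash
python3 - <<'E'
from h import *
goto([*C,.12],YAW);print(bot.read_state()["orientation"][:,2],bot.read_state()["gripper_width"]*85.4,bot.read_state()["eef_pos"])
E
```

```text
shift [  17.  -166.4    2.7] twist 0.2 t 14.8 F [0.7 0.2 0.3] yaw 14.5
[ 0.00983021 -0.01024439 -0.9998992 ] 48.29129084351161 [0.5818421  0.02670592 0.12465378]
```

Call:
jog_arm(
  targets=[4,-41,0,0,44,4,-41,0,0,44,4,-41,0,0,44,3,-25,0,0,44,1,-8,0,0,44,0,0,0,0,44],
)

```text
time: 15.28
eef_pos: [0.5537, 0.1973, 0.1246]
orientation: [[0.964, 0.266, 0.013], [0.266, -0.964, -0.003], [0.012, 0.007, -1.0]]
force: [1.0, 0.1, 0.7]
gripper_width: 0.568
```

```bash
python3 - <<'E'
from h import *
goto([*C,.12],YAW);print(bot.read_state()["orientation"][:,2],bot.read_state()["gripper_width"]*85.4,bot.read_state()["eef_pos"])
cv2.imwrite("pics/w8.png",cv2.resize(camera("wrist")[60:320,100:412],(624,520)))
E
```

```text
shift [1.2 5.8 4.6] twist 1.1 t 15.3 F [1.  0.1 0.7] yaw 15.4
[ 0.01305429 -0.00335427 -0.99990916] 48.493867863734415 [0.55374499 0.19733524 0.12458016]
```

View pics/w8.png

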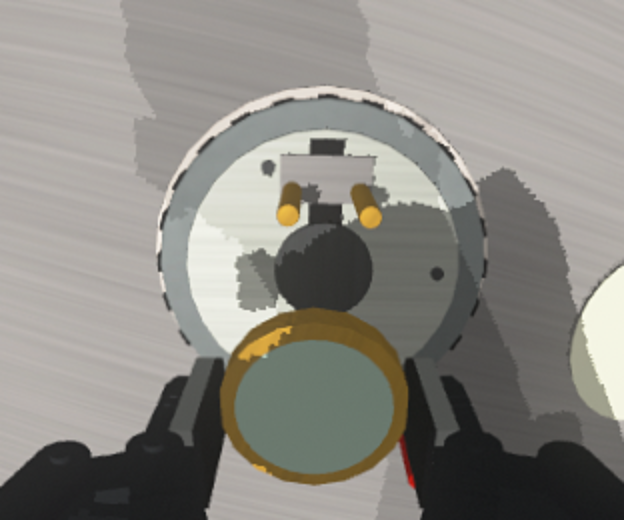

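```bash
python3 - <<'E'
from h import *
cal=get_calibration("wrist");s=bot.read_state();R=s["orientation"]
n=lambda p:np.array([p])/2+[100,60]
seat=plane(cal,n((323.5,270)),.028,True)[0]
pm=plane(cal,n((329.5,216)),.073,True)[0];u=np.array([np.cos(np.radians(14.3)),np.sin(np.radians(14.3))])
disc=plane(cal,n((314,403)),s["eef_pos"][2]+.011,True)[0]
face=plane(cal,n((323,270)),.024,True)[0]
print("seat",seat,"from pins",pm[:2]-.0344*u,"disc",disc,"disc in tool mm",R.T@(disc-s["eef_pos"])*1000)
E
```

```text
seat [0.55622719 0.19140827 0.028     ] from pins [0.55584062 0.19113224] disc [0.55427801 0.19594687 0.13550396] disc in tool mm [  0.34107514   0.49559078 -10.99360768]
```

Call:
jog_arm(
  targets=[1,3,18,1,44,0,3,18,0,44,0,0,10,0,44,0,0,4,0,44],
)

```text
time: 15.67
eef_pos: [0.5615, 0.1823, 0.0742]
orientation: [[0.971, 0.238, 0.018], [0.239, -0.971, -0.008], [0.015, 0.012, -1.0]]
force: [-0.6, -0.0, 0.2]
gripper_width: 0.563
```

```bash
sed -i 's/^C=.*;/C=np.array([.5562,.1915]);/' h.py; python3 - <<'E'
from h import *
goto([*C,.027],YAW);print(bot.read_state()["orientation"][:,2],bot.read_state()["gripper_width"]*85.4,bot.read_state()["eef_pos"])
E
```

```text
shift [ -3.6 -10.7  47. ] twist -0.5 t 15.7 F [-0.6 -0.   0.2] yaw 13.8
[ 0.01772946 -0.00776598 -0.99981266] 48.08124526873847 [0.56145986 0.18232164 0.07418406]
```

Call:
jog_arm(
  targets=[-3,-7,3,0,44,-2,-3,12,0,44,0,0,12,0,44,0,0,0,0,44],
)

```text
time: 16.0
eef_pos: [0.5554, 0.187, 0.0446]
orientation: [[0.973, 0.232, 0.018], [0.232, -0.973, -0.01], [0.015, 0.013, -1.0]]
force: [-1.4, 0.3, -0.2]
gripper_width: 0.56
```

```bash
python3 - <<'E'
from h import *
goto([*C,.027],YAW);print(bot.read_state()["orientation"][:,2],bot.read_state()["gripper_width"]*85.4,bot.read_state()["eef_pos"])
E
```

```text
shift [ 1.6 -4.4 17.6] twist -0.9 t 16.0 F [-1.4  0.3 -0.2] yaw 13.4
[ 0.0176792  -0.00951552 -0.99979843] 47.820983997568625 [0.5553719  0.1869872  0.04459365]
```

Call:
jog_arm(
  targets=[0,-4,6,-1,44,0,-1,6,0,44,0,0,4,0,44],
)

```text
time: 16.25
eef_pos: [0.5548, 0.1929, 0.0277]
orientation: [[0.968, 0.252, 0.019], [0.252, -0.968, -0.009], [0.016, 0.013, -1.0]]
force: [0.1, 0.1, -0.7]
gripper_width: 0.563
```

```bash
python3 - <<'E'
from h import *
goto([*C,.027],YAW);print(bot.read_state()["orientation"][:,2],bot.read_state()["gripper_width"]*85.4,bot.read_state()["eef_pos"])
E
```

```text
shift [1.  1.7 0.7] twist 0.3 t 16.2 F [ 0.1  0.1 -0.7] yaw 14.6
[ 0.01887869 -0.00890184 -0.99978215] 48.101706196584345 [0.55480861 0.19286317 0.02769721]
```

Call:
jog_arm(
  targets=[1,1,2,0,44,0,0,1,0,60,0,0,0,0,65,0,0,-15,0,65,0,0,-35,0,70,0,0,-35,0,70,0,0,-15,0,70,0,0,0,0,70],
)

```text
time: 16.92
eef_pos: [0.5534, 0.1944, 0.1307]
orientation: [[0.967, 0.254, 0.016], [0.254, -0.967, -0.009], [0.013, 0.013, -1.0]]
force: [0.9, 1.0, -0.4]
gripper_width: 0.818
```

```bash
python3 - <<'E'
from h import *
s=bot.read_state();print(s["orientation"][:,2],s["eef_pos"])
goto([.4279,-.133,.12],5)
cv2.imwrite("pics/w9.png",cv2.resize(camera("wrist")[60:320,100:412],(624,520)))
E
```

```text
[ 0.01617842 -0.00896386 -0.99982894] [0.55336153 0.19438057 0.13072444]
shift [-204.7  284.6   11.6] twist 9.7 t 16.9 F [ 0.9  1.  -0.4] yaw 14.7
```

View pics/w9.png

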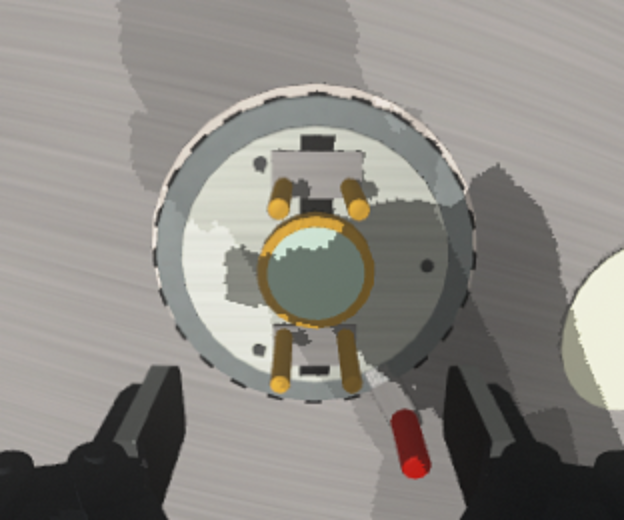

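The heat glass lies flat at (316,270), between the pins at (279,209), (358,209), (280,383) and (352,382). I check the centring in numbers.

```bash
python3 - <<'E'
from h import *
cal=get_calibration("wrist")
n=lambda p:np.array(p)/2+[100,60]
d=plane(cal,n([(316,270)]),.038,True)[0];p=plane(cal,n([(279,209),(358,209),(280,383),(352,382)]),.073,True)
print("disc",d,"pins mean",p.mean(0),"half sep",np.linalg.norm(p[:2].mean(0)-p[2:].mean(0))/2)
E
```

```text
disc [0.55646688 0.19242117 0.038     ] pins mean [0.55626909 0.19251574 0.073     ] half sep 0.0337759400980167
```

Call:
jog_arm(
  targets=[-18,25,0,0,70,-24,33,0,0,70,-24,33,0,0,70,-24,33,0,0,70,-24,33,0,0,70,-24,33,0,0,70,-24,33,0,0,70,-20,28,0,0,70],
)

```text
time: 17.63
eef_pos: [0.4375, -0.0942, 0.126]
orientation: [[0.963, 0.269, 0.015], [0.269, -0.963, -0.001], [0.014, 0.005, -1.0]]
force: [1.6, 0.2, -0.4]
gripper_width: 0.821
```

```bash
python3 - <<'E'
from h import *
print(bot.read_state()["orientation"][:,2])
goto([.428,-.133,.07],10)
see([0,150,80],[8,255,255],.013,[.428,-.133])
E
```

```text
[ 1.49360735e-02 -9.89893808e-04 -9.99887961e-01]
shift [-20.4  34.6  55.9] twist 5.6 t 17.6 F [ 1.6  0.2 -0.4] yaw 15.6
blob [291.7, 210.1, 1369.0] [ 0.4282 -0.1315  0.013 ]
```

Call:
jog_arm(
  targets=[-10,16,15,0,70,-8,12,20,0,70,0,0,18,0,70,0,0,8,0,65],
)

```text
time: 18.02
eef_pos: [0.4223, -0.141, 0.0625]
orientation: [[0.969, 0.248, 0.012], [0.248, -0.969, -0.008], [0.009, 0.011, -1.0]]
force: [0.3, -0.4, -0.8]
gripper_width: 0.761
```

```bash
python3 - <<'E'
from h import *
print(bot.read_state()["orientation"][:,2])
goto([.4282,-.132,.0])
see([0,150,80],[8,255,255],.013,[.428,-.133])
E
```

```text
[ 0.01189218 -0.00822918 -0.99989542]
shift [ 7.3 -7.9 62.5] twist None t 18.0 F [ 0.3 -0.4 -0.8] yaw 14.4
blob [244.7, 206.2, 2520.0] [ 0.4284 -0.1317  0.013 ]
```

Call:
jog_arm(
  targets=[4,-5,15,0,65,3,-3,18,0,65,0,0,14,0,62,0,0,0,0,60],
)

```text
time: 18.4
eef_pos: [0.4284, -0.1289, 0.0135]
orientation: [[0.968, 0.251, 0.01], [0.251, -0.968, -0.007], [0.008, 0.009, -1.0]]
force: [0.0, -0.3, 0.4]
gripper_width: 0.7
```

```bash
python3 - <<'E'
from h import *
print(bot.read_state()["orientation"][:,2])
goto([.4283,-.132,.0])
E
```

```text
[ 0.01029668 -0.00660643 -0.99992516]
shift [-1.   2.9 13.5] twist None t 18.4 F [ 0.  -0.3  0.4] yaw 14.6
```

Call:
jog_arm(
  targets=[-0.5,3,5,0,58,0,0,5,0,56,0,0,4,0,56],
)

```text
time: 18.65
eef_pos: [0.4308, -0.1306, 0.0004]
orientation: [[0.967, 0.255, 0.013], [0.255, -0.967, -0.007], [0.011, 0.01, -1.0]]
force: [-0.0, -0.0, 0.3]
gripper_width: 0.654
```

```bash
python3 - <<'E'
from h import *
print(bot.read_state()["orientation"][:,2])
goto([.4283,-.132,.001])
E
```

```text
[ 0.01266525 -0.00655368 -0.99989832]
shift [-2.7  0.7 -0.6] twist None t 18.6 F [-0.  -0.   0.3] yaw 14.8
```

Call:
jog_arm(
  targets=[-2.5,0.5,0,0,46,0,0,0,0,44,0,0,0,0,44],
)

```text
time: 18.9
eef_pos: [0.4301, -0.131, 0.0016]
orientation: [[0.967, 0.255, 0.016], [0.255, -0.967, -0.006], [0.014, 0.01, -1.0]]
force: [-0.7, 0.2, 0.5]
gripper_width: 0.566
```

```bash
python3 - <<'E'
from h import *
s=bot.read_state();print(s["orientation"][:,2],s["eef_pos"],s["gripper_width"]*85.4,s["force"])
goto([.4283,-.132,.12])
E
```

```text
[ 0.01621427 -0.00622707 -0.99984915] [ 0.43007621 -0.13102324  0.00156222] 48.300919600746184 [-0.70317732  0.24089544  0.47890829]
shift [  -0.3    1.7 -118.4] twist None t 18.9 F [-0.7  0.2  0.5] yaw 14.8
```

Call:
jog_arm(
  targets=[0,0,-20,0,44,0,0,-38,0,44,0,0,-38,0,44,10,-14,-28,0,44,22,-31,-5,0,44,22,-31,0,0,44,22,-31,0,0,44,22,-31,0,0,44],
)

```text
time: 19.57
eef_pos: [0.4878, 0.0212, 0.1382]
orientation: [[0.973, 0.232, 0.015], [0.232, -0.973, -0.012], [0.012, 0.016, -1.0]]
force: [0.9, -0.4, -0.4]
gripper_width: 0.565
```

```bash
python3 - <<'E'
from h import *
s=bot.read_state();print(s["orientation"][:,2],s["eef_pos"],s["gripper_width"]*85.4,s["force"])
goto([*C,.12],YAW)
E
```

```text
[ 0.01512751 -0.01240145 -0.99980866] [0.48775098 0.02123934 0.13816891] 48.238433402728454 [ 0.91499    -0.41628007 -0.42737111]
shift [ 105.9 -150.    17.1] twist -0.9 t 19.6 F [ 0.9 -0.4 -0.4] yaw 13.4
```

Call:
jog_arm(
  targets=[22,-31,0,-0.5,44,22,-31,0,0,44,22,-31,0,0,44,18,-25,0,0,44,10,-14,0,0,44,4,-6,0,0,44,0,0,0,0,44],
)

```text
time: 20.15
eef_pos: [0.553, 0.194, 0.1399]
orientation: [[0.969, 0.247, 0.021], [0.248, -0.969, -0.009], [0.018, 0.014, -1.0]]
force: [0.0, -0.5, -0.2]
gripper_width: 0.56
```

```bash
cat >> h.py <<'E'
def held(lo,hi,off=.0115):
    "held disc's centre in tool mm, from the wrist view (colour pane centroid)"
    s=bot.read_state();cal=get_calibration("wrist");im=camera("wrist")
    for b in blobs(im,lo,hi,roi=(150,150,370,330),amin=600)[:2]:
        X=plane(cal,[b[:2]],s["eef_pos"][2]+off,True)[0];print("held",np.round(b,1).tolist(),np.round(s["orientation"].T@(X-s["eef_pos"])*1000,1))
E
python3 - <<'E'
from h import *
s=bot.read_state();print(s["orientation"][:,2],s["eef_pos"],s["gripper_width"]*85.4,s["force"])
goto([*C,.037],YAW);held([0,150,60],[8,255,255])
E
```

```text
[ 0.02061569 -0.00890945 -0.99974778] [0.55303004 0.19401376 0.13985551] 47.80142874223849 [ 0.02848497 -0.46866866 -0.15475983]
shift [  0.6   1.8 102.9] twist 0.0 t 20.1 F [ 0.  -0.5 -0.2] yaw 14.3
held [256.8, 265.1, 4063.0] [ -1.6   0.4 -11.5]
```

Call:
jog_arm(
  targets=[2,1,20,0,44,0,1,22,0,44,0,0,18,0,44,0,0,8,0,44,0,0,2,0,44],
)

```text
time: 20.62
eef_pos: [0.557, 0.1798, 0.0691]
orientation: [[0.971, 0.237, 0.022], [0.237, -0.971, -0.016], [0.018, 0.021, -1.0]]
force: [-0.8, 0.1, -1.2]
gripper_width: 0.564
```

```bash
python3 - <<'E'
from h import *
s=bot.read_state();print(s["orientation"][:,2],s["eef_pos"],s["gripper_width"]*85.4,s["force"])
goto([*C,.037],YAW)
E
```

```text
[ 0.02209478 -0.01643417 -0.9996208 ] [0.55703998 0.17982732 0.0691358 ] 48.16730286034864 [-0.76898388  0.10742391 -1.17889226]
shift [  1.4 -12.2  31.9] twist -0.6 t 20.6 F [-0.8  0.1 -1.2] yaw 13.7
```

Call:
jog_arm(
  targets=[2,-9,3,0,44,1,-4,8,0,44,0,-1,10,0,44],
)

```text
time: 20.87
eef_pos: [0.559, 0.1918, 0.0495]
orientation: [[0.972, 0.232, 0.026], [0.232, -0.972, -0.017], [0.021, 0.022, -1.0]]
force: [-0.2, -0.9, -0.5]
gripper_width: 0.56
```

```bash
python3 - <<'E'
from h import *
s=bot.read_state();print(s["orientation"][:,2],s["eef_pos"],s["gripper_width"]*85.4,s["force"])
goto([*C,.037],YAW)
E
```

```text
[ 0.02593312 -0.01692292 -0.99952043] [0.55901903 0.19180439 0.04949226] 47.80593501188274 [-0.19243326 -0.88435431 -0.52482239]
shift [-3.1 -0.6 12.4] twist -0.9 t 20.9 F [-0.2 -0.9 -0.5] yaw 13.4
```

Call:
jog_arm(
  targets=[-2,-1,4,-1,44,-1,-1,5,0,44,0,0,2,0,44],
)

```text
time: 21.12
eef_pos: [0.5551, 0.1939, 0.0366]
orientation: [[0.967, 0.252, 0.025], [0.253, -0.967, -0.017], [0.02, 0.023, -1.0]]
force: [-0.4, 0.4, 0.2]
gripper_width: 0.563
```

```bash
python3 - <<'E'
from h import *
s=bot.read_state();print(s["orientation"][:,2],s["eef_pos"],s["gripper_width"]*85.4,s["force"])
goto([*C,.037],YAW)
E
```

```text
[ 0.02534034 -0.01678798 -0.99953791] [0.55509289 0.19391845 0.03658979] 48.120606191646424 [-0.4350489   0.3980125   0.19433024]
shift [ 0.5  2.6 -0.3] twist 0.3 t 21.1 F [-0.4  0.4  0.2] yaw 14.6
```

Call:
jog_arm(
  targets=[2.5,2.5,1,0,44,0,0,1,0,60,0,0,0,0,65,0,0,-15,0,65,0,0,-35,0,70,0,0,-35,0,70,0,0,-15,0,70,0,0,0,0,70],
)

```text
time: 21.78
eef_pos: [0.5549, 0.1949, 0.1415]
orientation: [[0.967, 0.254, 0.023], [0.255, -0.967, -0.017], [0.018, 0.022, -1.0]]
force: [0.6, 0.4, 0.3]
gripper_width: 0.818
```

```bash
python3 - <<'E'
from h import *
s=bot.read_state();print(s["orientation"][:,2],s["eef_pos"])
see([0,150,60],[8,255,255],.048,C);goto([.5305,-.233,.12])
E
```

```text
[ 0.02321576 -0.01656387 -0.99959325] [0.55490149 0.19485094 0.14149149]
blob [257.0, 197.2, 1689.0] [0.5562 0.1925 0.048 ]
shift [-132.8  406.9   27.1] twist None t 21.8 F [0.1 0.3 1.6] yaw 14.8
```

Call:
jog_arm(
  targets=[-10,30,0,0,70,-12.5,39,0,0,70,-12.5,39,0,0,70,-12.5,39,0,0,70,-12.5,39,0,0,70,-12.5,39,0,0,70,-12.5,39,0,0,70,-12.5,39,0,0,70],
)

```text
time: 22.5
eef_pos: [0.5357, -0.1194, 0.1409]
orientation: [[0.961, 0.275, 0.019], [0.275, -0.961, -0.009], [0.016, 0.014, -1.0]]
force: [0.9, -0.5, 0.3]
gripper_width: 0.822
```

Call:
jog_arm(
  targets=[-12,36,3,0,70,-7,22,6,0,70,-4,12,10,0,70],
)

```text
time: 22.75
eef_pos: [0.5301, -0.2055, 0.121]
orientation: [[0.964, 0.265, 0.018], [0.265, -0.964, -0.013], [0.014, 0.017, -1.0]]
force: [0.4, 0.2, 0.2]
gripper_width: 0.82
```

```bash
python3 - <<'E'
from h import *
print(bot.read_state()["orientation"][:,2])
goto([.5305,-.233,.06])
see([50,120,60],[75,255,255],.013,[.5305,-.233])
E
```

```text
[ 0.01782539 -0.01270386 -0.9997604 ]
shift [-7.8 25.5 61.3] twist None t 22.8 F [0.4 0.2 0.2] yaw 15.4
blob [282.3, 198.8, 1508.5] [ 0.5307 -0.2314  0.013 ]
```

Call:
jog_arm(
  targets=[-4,10,18,0,70,-2,5,20,0,70,0,0,18,0,66,0,0,8,0,65],
)

```text
time: 23.13
eef_pos: [0.5257, -0.2243, 0.0492]
orientation: [[0.965, 0.261, 0.012], [0.261, -0.965, -0.011], [0.008, 0.013, -1.0]]
force: [0.1, -0.2, -0.2]
gripper_width: 0.759
```

```bash
python3 - <<'E'
from h import *
print(bot.read_state()["orientation"][:,2])
goto([.5306,-.232,.0])
see([50,120,60],[75,255,255],.013,[.5305,-.233])
E
```

```text
[ 0.01152329 -0.01060045 -0.99987741]
shift [ 2.3  8.  49.3] twist None t 23.1 F [ 0.1 -0.2 -0.2] yaw 15.1
blob [267.9, 220.5, 2763.5] [ 0.5308 -0.2314  0.013 ]
```

Call:
jog_arm(
  targets=[2,5,14,0,63,0,2,16,0,62,0,0,10,0,60,0,0,0,0,60],
)

```text
time: 23.52
eef_pos: [0.5304, -0.2253, 0.0066]
orientation: [[0.964, 0.268, 0.009], [0.268, -0.964, -0.007], [0.007, 0.009, -1.0]]
force: [-0.4, -0.3, -0.2]
gripper_width: 0.699
```

```bash
python3 - <<'E'
from h import *
print(bot.read_state()["orientation"][:,2])
goto([.5308,-.2315,.001])
E
```

```text
[ 0.00920087 -0.00671002 -0.99993516]
shift [-1.3  6.   5.7] twist None t 23.5 F [-0.4 -0.3 -0.2] yaw 15.5
```

Call:
jog_arm(
  targets=[-1,6,0,0,60,0,1,4,0,58,0,0,2,0,56],
)

```text
time: 23.77
eef_pos: [0.5329, -0.231, 0.0021]
orientation: [[0.963, 0.271, 0.011], [0.271, -0.963, -0.007], [0.009, 0.009, -1.0]]
force: [-1.5, -0.3, 0.4]
gripper_width: 0.654
```

```bash
python3 - <<'E'
from h import *
print(bot.read_state()["orientation"][:,2],bot.read_state()["gripper_width"]*85.4)
goto([.5308,-.2315,.001])
see([50,120,60],[75,255,255],.013,[.5305,-.233])
E
```

```text
[ 0.0110919  -0.00650683 -0.99991731] 55.86674662696236
shift [-2.2 -0.1  1.1] twist None t 23.8 F [-1.5 -0.3  0.4] yaw 15.7
blob [254.1, 264.3, 4032.5] [ 0.5312 -0.2304  0.013 ]
```

Call:
jog_arm(
  targets=[-2.5,0,1,0,46,0,0,0,0,44,0,0,0,0,44],
)

```text
time: 24.07
eef_pos: [0.5328, -0.2317, 0.0034]
orientation: [[0.963, 0.271, 0.016], [0.271, -0.963, -0.007], [0.014, 0.012, -1.0]]
force: [-0.3, -0.6, -0.6]
gripper_width: 0.56
```

```bash
python3 - <<'E'
from h import *
s=bot.read_state();print(s["orientation"][:,2],s["eef_pos"],s["gripper_width"]*85.4,s["force"])
held([50,120,40],[75,255,255],.0113)
E
```

```text
[ 0.0164391  -0.00749682 -0.99983676] [ 0.53281037 -0.2317045   0.00340985] 47.842942661470495 [-0.27526231 -0.58830423 -0.5990891 ]
held [256.6, 262.9, 4076.0] [ -0.3   0.3 -11.3]
```

Call:
jog_arm(
  targets=[0,0,-20,0,44,0,0,-38,0,44,0,0,-38,0,44,6,-17,-30,0,44,13,-38,-6,0,44,13,-38,0,0,44,13,-38,0,0,44,13,-38,0,0,44],
)

```text
time: 24.78
eef_pos: [0.5396, -0.0607, 0.1394]
orientation: [[0.969, 0.247, 0.013], [0.247, -0.969, -0.013], [0.01, 0.016, -1.0]]
force: [1.5, -0.2, -0.1]
gripper_width: 0.56
```

Call:
jog_arm(
  targets=[13,-38,0,0.5,44,13,-38,0,0.5,44,13,-38,0,0,44,13,-38,0,0,44],
)

```text
time: 25.12
eef_pos: [0.5533, 0.1047, 0.1387]
orientation: [[0.974, 0.226, 0.015], [0.226, -0.974, -0.016], [0.011, 0.019, -1.0]]
force: [0.9, -0.6, -0.4]
gripper_width: 0.561
```

```bash
python3 - <<'E'
from h import *
s=bot.read_state();print(s["orientation"][:,2],s["eef_pos"],s["gripper_width"]*85.4,s["force"])
goto([*C,.12],YAW)
E
```

```text
[ 0.01514331 -0.01587172 -0.99975936] [0.55330514 0.10469568 0.13870397] 47.887948778890525 [ 0.94398489 -0.58077304 -0.38182138]
shift [ 22.2 -84.2  17.4] twist -1.2 t 25.1 F [ 0.9 -0.6 -0.4] yaw 13.1
```

Call:
jog_arm(
  targets=[8,-32,0,-1,44,5,-24,0,0,44,3,-14,0,0,44,0,-4,8,0,44,0,-2,16,0,44,0,-2,16,0,44],
)

```text
time: 25.62
eef_pos: [0.55, 0.2006, 0.0997]
orientation: [[0.966, 0.259, 0.023], [0.259, -0.966, -0.008], [0.02, 0.014, -1.0]]
force: [0.4, 1.0, -0.8]
gripper_width: 0.562
```

```bash
python3 - <<'E'
from h import *
s=bot.read_state();print(s["orientation"][:,2],s["eef_pos"],s["gripper_width"]*85.4,s["force"])
goto([*C,.0484],YAW);held([50,120,40],[75,255,255],.0096)
E
```

```text
[ 0.0228184  -0.00844566 -0.99970395] [0.55000196 0.20064688 0.09967749] 48.00379884235439 [ 0.42850265  0.95588108 -0.83859311]
shift [ 2.6  9.7 51.5] twist 0.7 t 25.6 F [ 0.4  1.  -0.8] yaw 15.0
held [256.8, 262.9, 4019.0] [-1.3  0.4 -9.6]
```

Call:
jog_arm(
  targets=[2,3,10,0.5,44,2,2,10,0,44,0,0,6,0,44,0,0,0,0,44],
)

```text
time: 26.0
eef_pos: [0.5537, 0.1904, 0.0664]
orientation: [[0.969, 0.246, 0.014], [0.246, -0.969, -0.014], [0.011, 0.017, -1.0]]
force: [0.2, 0.1, -0.0]
gripper_width: 0.556
```

```bash
python3 - <<'E'
from h import *
s=bot.read_state();print(s["orientation"][:,2],s["eef_pos"],s["gripper_width"]*85.4,s["force"])
goto([*C,.0484],YAW)
E
```

```text
[ 0.01439367 -0.01368898 -0.9998027 ] [0.55366012 0.19043199 0.06641778] 47.45231055291259 [ 0.15922321  0.07163002 -0.04131552]
shift [ 2.5 -0.7 18. ] twist -0.1 t 26.0 F [ 0.2  0.1 -0. ] yaw 14.2
```

Call:
jog_arm(
  targets=[3,-1.5,7,0,44,1,-1,6,0,44,0,0,3,0,44],
)

```text
time: 26.25
eef_pos: [0.559, 0.1924, 0.05]
orientation: [[0.97, 0.243, 0.016], [0.243, -0.97, -0.014], [0.013, 0.017, -1.0]]
force: [0.6, 0.1, -0.3]
gripper_width: 0.561
```

```bash
python3 - <<'E'
from h import *
s=bot.read_state();print(s["orientation"][:,2],s["eef_pos"],s["gripper_width"]*85.4,s["force"])
goto([*C,.0484],YAW);held([50,120,40],[75,255,255],.0096)
E
```

```text
[ 0.01640053 -0.01362649 -0.99977264] [0.5589884  0.19242627 0.05000791] 47.87181594375004 [ 0.59519458  0.0826343  -0.32540306]
shift [-2.9  0.2  1.6] twist -0.2 t 26.2 F [ 0.6  0.1 -0.3] yaw 14.1
held [256.8, 262.9, 4034.0] [-1.4  0.3 -9.6]
```

Call:
jog_arm(
  targets=[-2,0,2,0,44,0,0,1,0,60,0,0,0,0,65,0,0,-15,0,65,0,0,-35,0,70,0,0,-30,0,70,0,0,-10,0,70,0,0,0,0,70],
)

```text
time: 26.97
eef_pos: [0.5543, 0.1944, 0.1433]
orientation: [[0.969, 0.245, 0.015], [0.246, -0.969, -0.014], [0.012, 0.017, -1.0]]
force: [0.1, -0.7, -0.2]
gripper_width: 0.821
```

```bash
python3 - <<'E'
from h import *
s=bot.read_state();print(s["orientation"][:,2],s["eef_pos"])
see([50,120,40],[75,255,255],.058,C,"w10");goto([.4357,-.2248,.13])
E
```

```text
[ 0.01535729 -0.01353    -0.99979052] [0.55433089 0.19439025 0.14331405]
blob [258.5, 200.2, 1789.5] [0.5553 0.1913 0.058 ]
shift [-218.   376.9   16.5] twist None t 27.0 F [0.5 0.7 1.1] yaw 14.2
```

Call:
jog_arm(
  targets=[-15,26,0,0,70,-20,34.5,0,0,70,-20,34.5,0,0,70,-20,34.5,0,0,70,-20,34.5,0,0,70,-20,34.5,0,0,70,-20,34.5,0,0,70,-20,34.5,0,0,70],
)

```text
time: 27.68
eef_pos: [0.4649, -0.1031, 0.138]
orientation: [[0.964, 0.264, 0.009], [0.264, -0.964, -0.005], [0.008, 0.007, -1.0]]
force: [1.7, -0.8, -0.0]
gripper_width: 0.815
```

Call:
jog_arm(
  targets=[-20,34,2,0,70,-14,24,4,0,70,-8,12,8,0,70],
)

```text
time: 27.93
eef_pos: [0.4375, -0.1914, 0.1221]
orientation: [[0.967, 0.256, 0.006], [0.256, -0.967, -0.007], [0.004, 0.008, -1.0]]
force: [1.0, 0.7, 0.4]
gripper_width: 0.819
```

```bash
python3 - <<'E'
from h import *
print(bot.read_state()["orientation"][:,2])
goto([.4357,-.2248,.06])
see([0,0,120],[179,80,255],.013,[.4357,-.2248],"w11")
E
```

```text
[ 0.00591501 -0.0065194  -0.99996125]
shift [-10.6  31.3  62.3] twist None t 27.9 F [1.  0.7 0.4] yaw 14.8
blob [288.8, 200.1, 2111.0] [ 0.4365 -0.2229  0.013 ]
```

View pics/w11.png

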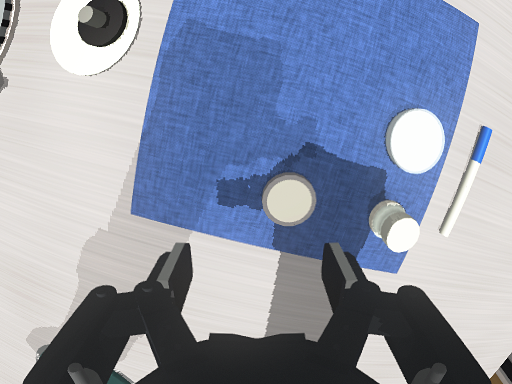

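Only the diffuser is left to fetch, at (289,200). The petri dish and jar have not been disturbed.

Call:
jog_arm(
  targets=[-5,12,18,0,70,-2,7,20,0,70,0,2,18,0,66,0,0,8,0,65],
)

```text
time: 28.32
eef_pos: [0.4307, -0.2195, 0.0519]
orientation: [[0.969, 0.246, -0.001], [0.246, -0.969, -0.006], [-0.002, 0.006, -1.0]]
force: [0.3, -0.1, 0.2]
gripper_width: 0.761
```

```bash
python3 - <<'E'
from h import *
print(bot.read_state()["orientation"][:,2])
goto([.4363,-.2235,.001])
see([0,0,120],[179,80,255],.013,[.4357,-.2248])
E
```

```text
[-7.30787226e-04 -6.17767192e-03 -9.99980651e-01]
shift [ 4.6  5.  50.9] twist None t 28.3 F [ 0.3 -0.1  0.2] yaw 14.2
blob [262.4, 216.9, 3433.5] [ 0.4357 -0.2226  0.013 ]
```

Call:
jog_arm(
  targets=[3,3,14,0,63,1,2,16,0,62,0,1,10,0,60,0,0,0,0,60],
)

```text
time: 28.7
eef_pos: [0.4355, -0.2211, 0.0093]
orientation: [[0.968, 0.25, -0.004], [0.25, -0.968, -0.003], [-0.005, 0.002, -1.0]]
force: [-0.0, -0.2, -0.7]
gripper_width: 0.701
```

```bash
python3 - <<'E'
from h import *
print(bot.read_state()["orientation"][:,2])
goto([.436,-.223,.001])
E
```

```text
[-0.00402048 -0.00296502 -0.99998752]
shift [0.  2.  8.3] twist None t 28.7 F [-0.  -0.2 -0.7] yaw 14.5
```

Call:
jog_arm(
  targets=[-1,2,4,0,58,-1,0,4,0,56,-1,0,2,0,46,0,0,1,0,44,0,0,0,0,44],
)

```text
time: 29.12
eef_pos: [0.4346, -0.2228, 0.0015]
orientation: [[0.968, 0.252, -0.002], [0.252, -0.968, -0.005], [-0.003, 0.004, -1.0]]
force: [0.2, -0.1, -1.0]
gripper_width: 0.561
```

```bash
python3 - <<'E'
from h import *
s=bot.read_state();print(s["orientation"][:,2],s["eef_pos"],s["gripper_width"]*85.4,s["force"])
held([0,0,100],[179,80,255],.0113)
E
```

```text
[-0.00164623 -0.00485007 -0.99998688] [ 0.43461284 -0.22276335  0.00151877] 47.87902115696217 [ 0.16229353 -0.07487695 -1.04496245]
held [256.6, 254.8, 6547.5] [  4.6   0.2 -11.3]
```

Call:
jog_arm(
  targets=[0,0,-20,0,44,0,0,-38,0,44,0,0,-38,0,44,10,-17,-30,0,44,20,-33.5,-12,0,44,20,-33.5,-6,0,44,20,-33.5,0,0,44,20,-33.5,0,0,44],
)

```text
time: 29.83
eef_pos: [0.4844, -0.0584, 0.1532]
orientation: [[0.973, 0.231, 0.001], [0.231, -0.973, -0.01], [-0.001, 0.01, -1.0]]
force: [0.7, 0.5, -1.0]
gripper_width: 0.562
```

Call:
jog_arm(
  targets=[20,-33.5,0,0,44,20,-33.5,0,0,44,20,-33.5,0,0,44,20,-33.5,0,0,44],
)

```text
time: 30.17
eef_pos: [0.5328, 0.0963, 0.1541]
orientation: [[0.974, 0.228, 0.007], [0.228, -0.973, -0.012], [0.003, 0.014, -1.0]]
force: [0.7, -0.7, -0.9]
gripper_width: 0.561
```

```bash
python3 - <<'E'
from h import *
s=bot.read_state();print(s["orientation"][:,2],s["eef_pos"],s["gripper_width"]*85.4,s["force"])
goto([*C,.12],YAW);held([0,0,150],[60,80,255],.0115)
E
```

```text
[ 0.00652095 -0.01248592 -0.99990078] [0.53277117 0.09627704 0.1541408 ] 47.89303124290478 [ 0.69283456 -0.66916111 -0.92846725]
shift [ 44.4 -87.8  33.1] twist -1.1 t 30.2 F [ 0.7 -0.7 -0.9] yaw 13.2
held [256.3, 310.2, 3714.0] [-32.6   0.1 -11.6]
held [174.2, 236.8, 3075.0] [ 14.7 -41.3 -12. ]
```

Call:
jog_arm(
  targets=[15,-32,0,-1,44,12,-24,0,0,44,8,-14,0,0,44,2,-4,8,0,44,0,-2,16,0,44,0,-2,16,0,44],
)

```text
time: 30.72
eef_pos: [0.5518, 0.1944, 0.1167]
orientation: [[0.964, 0.264, 0.019], [0.264, -0.964, -0.0], [0.018, 0.005, -1.0]]
force: [-0.2, -0.6, -0.3]
gripper_width: 0.563
```

```bash
python3 - <<'E'
from h import *
s=bot.read_state();print(s["orientation"][:,2],s["eef_pos"],s["gripper_width"]*85.4,s["force"])
goto([*C,.0565],YAW);cv2.imwrite("pics/w12.png",cv2.resize(camera("wrist")[60:320,100:412],(624,520)))
E
```

```text
[ 1.87543048e-02 -2.21242705e-04 -9.99824098e-01] [0.5518406  0.1943808  0.11672946] 48.04042857498619 [-0.15403849 -0.59370238 -0.33634105]
shift [ 2.4  3.6 60.3] twist 1.0 t 30.7 F [-0.2 -0.6 -0.3] yaw 15.3
```

View pics/w12.png

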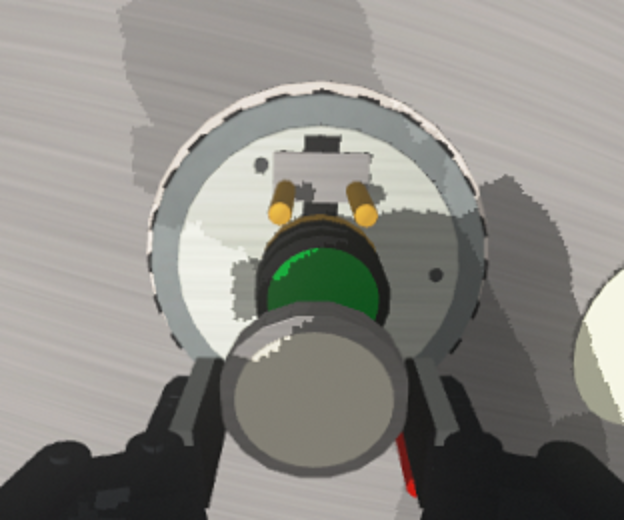

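The diffuser is held level, with its glass at (314,400), about 1 mm off the grip centre. The stack below is well aligned.

Call:
jog_arm(
  targets=[1,1,12,1,44,0,1,14,0,44,0,0,10,0,44,0,0,0,0,44],
)

```text
time: 31.1
eef_pos: [0.551, 0.1869, 0.0728]
orientation: [[0.97, 0.242, 0.011], [0.242, -0.97, -0.005], [0.009, 0.007, -1.0]]
force: [-0.6, 0.4, -0.5]
gripper_width: 0.564
```

```bash
python3 - <<'E'
from h import *
s=bot.read_state();print(s["orientation"][:,2],s["eef_pos"],s["gripper_width"]*85.4,s["force"])
goto([*C,.0565],YAW)
E
```

```text
[ 0.01072277 -0.00494191 -0.9999303 ] [0.55096005 0.18685081 0.07279229] 48.1738055698956 [-0.57609146  0.36234563 -0.47023423]
shift [ 6.1 -3.4 16.3] twist -0.3 t 31.1 F [-0.6  0.4 -0.5] yaw 14.0
```

Call:
jog_arm(
  targets=[4,-3.5,5,0,44,1,-1,6,0,44,0,0,3,0,44],
)

```text
time: 31.35
eef_pos: [0.5561, 0.1916, 0.058]
orientation: [[0.971, 0.24, 0.012], [0.24, -0.971, -0.005], [0.01, 0.008, -1.0]]
force: [-0.5, 0.3, -0.6]
gripper_width: 0.565
```

```bash
python3 - <<'E'
from h import *
s=bot.read_state();print(s["orientation"][:,2],s["eef_pos"],s["gripper_width"]*85.4,s["force"])
goto([*C,.0565],YAW)
E
```

```text
[ 0.01165214 -0.00507113 -0.99991925] [0.55609684 0.19161234 0.05797377] 48.2266037878304 [-0.54231952  0.26412202 -0.5917264 ]
shift [0.1 0.1 1.5] twist -0.4 t 31.4 F [-0.5  0.3 -0.6] yaw 13.9
```

Call:
jog_arm(
  targets=[-1,0,2,0,44,0,0,1,0,60,0,0,0,0,65,0,0,-15,0,65,0,0,-35,0,70,0,0,-35,0,70,0,0,0,0,70],
)

```text
time: 31.93
eef_pos: [0.5533, 0.1931, 0.1446]
orientation: [[0.97, 0.243, 0.009], [0.243, -0.97, -0.005], [0.008, 0.007, -1.0]]
force: [1.7, 0.5, 0.4]
gripper_width: 0.817
```

```bash
python3 - <<'E'
from h import *
s=bot.read_state();print(s["orientation"][:,2],s["eef_pos"])
pin(0,.11);cv2.imwrite("pics/w13.png",cv2.resize(camera("wrist")[60:320,100:412],(624,520)))
E
```

```text
[ 0.00936335 -0.00469874 -0.99994512] [0.55329908 0.1930627  0.14463714]
pin q 0 shift [-81.   47.9  34.3] twist -28.9 t 31.9 F [1.7 0.5 0.4] yaw 14.0
```

View pics/w13.png

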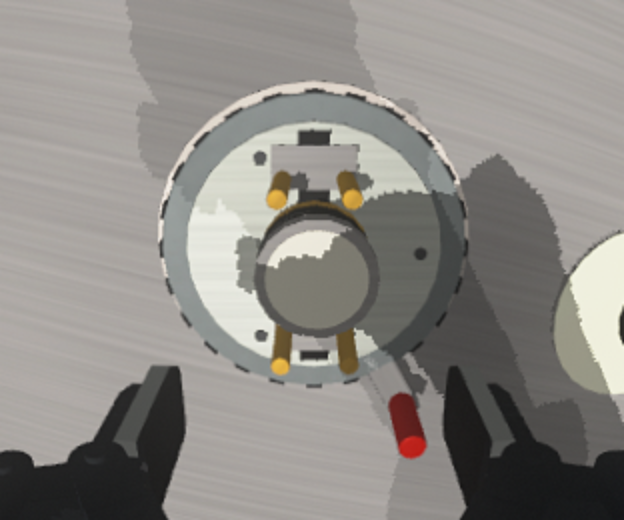

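The stack is complete and centred: the diffuser is at (317,276) and the pin mean is at (315,283) on a slightly higher plane. Now the handle, at (411,446).

Call:
jog_arm(
  targets=[-25,15,0,0,50,-30,17,0,0,40,-20,12,0,-6,32,0,0,0,-6,32,0,0,0,-6,32,0,0,0,-6,32,0,0,0,-4,32],
)

```text
time: 32.57
eef_pos: [0.486, 0.1275, 0.1454]
orientation: [[0.728, 0.686, 0.011], [0.686, -0.728, -0.01], [0.001, 0.015, -1.0]]
force: [0.2, 0.6, -0.2]
gripper_width: 0.374
```

```bash
python3 - <<'E'
from h import *
s=bot.read_state();print(s["orientation"][:,2],s["eef_pos"],s["gripper_width"]*85.4)
pin(0,.04);cal=get_calibration("wrist")
see([0,150,60],[8,255,255],.05,[.4885,.128])
E
```

```text
[ 0.01126127 -0.00988755 -0.9998877 ] [0.48599926 0.12754206 0.14540376] 31.947780799449962
pin q 0 shift [ -0.2  -0.6 105.4] twist 0.3 t 32.6 F [ 0.2  0.6 -0.2] yaw 43.3
blob [253.6, 193.4, 343.0] [0.4867 0.1293 0.05  ]
```

Call:
jog_arm(
  targets=[-1,0,25,0,32,-1,0,28,0,32,-1,0,22,0,32,0,0,12,0,28,0,0,4,0,24],
)

```text
time: 33.03
eef_pos: [0.4872, 0.124, 0.054]
orientation: [[0.733, 0.68, 0.018], [0.681, -0.733, -0.01], [0.006, 0.019, -1.0]]
force: [-0.0, -0.1, -0.4]
gripper_width: 0.278
```

```bash
python3 - <<'E'
from h import *
s=bot.read_state();print(s["orientation"][:,2],s["eef_pos"],s["gripper_width"]*85.4)
pin(0,.04)
E
```

```text
[ 0.01755257 -0.01000979 -0.99979583] [0.48718388 0.12399295 0.05399854] 23.72764944057002
pin q 0 shift [ 1.4 -2.7 14. ] twist -0.0 t 33.0 F [-0.  -0.1 -0.4] yaw 42.9
```

Call:
jog_arm(
  targets=[1,-2,8,0,20,0,0,6,0,18,0,-5,0,0,18,0,-10,0,5,18,0,-10,0,5.7,18,0.5,-10,0,5.7,18,0.5,-10,0,5.7,18],
)

```text
time: 33.62
eef_pos: [0.4663, 0.1597, 0.04]
orientation: [[0.943, 0.331, 0.025], [0.332, -0.943, -0.015], [0.018, 0.022, -1.0]]
force: [2.3, -4.2, -2.4]
gripper_width: 0.211
```

```bash
python3 - <<'E'
from h import *
s=bot.read_state();print(s["orientation"][:,2],s["eef_pos"],s["gripper_width"]*85.4,s["force"])
for q in(.2,.4,.6): pin(q,.04)
E
```

```text
[ 0.02453923 -0.01452573 -0.99959333] [0.46633302 0.15970605 0.04001463] 17.995552945653166 [ 2.28964317 -4.18631111 -2.36877353]
pin q 0.2 shift [ 2.4 19.7  0.5] twist -12.1 t 33.6 F [ 2.3 -4.2 -2.4] yaw 19.4
pin q 0.4 shift [0.3 0.9 0. ] twist -0.7 t 33.6 F [ 2.3 -4.2 -2.4] yaw 19.4
pin q 0.6 shift [  2.  -18.   -0.3] twist 10.8 t 33.6 F [ 2.3 -4.2 -2.4] yaw 19.4
```

Tracking is good, at q ≈ 0.4, so I continue.

Call:
jog_arm(
  targets=[0,-9,0,5,18,0.5,-10,0,5.7,18,0.5,-10,0,5.7,18,0.5,-10,0,5.7,18],
)

```text
time: 33.95
eef_pos: [0.4607, 0.1933, 0.0407]
orientation: [[0.997, -0.074, 0.025], [-0.073, -0.997, -0.025], [0.027, 0.023, -0.999]]
force: [0.4, -3.8, -2.8]
gripper_width: 0.212
```

```bash
python3 - <<'E'
from h import *
s=bot.read_state();print(s["orientation"][:,2],s["eef_pos"],s["gripper_width"]*85.4,s["force"])
for q in(.8,1.0): pin(q,.04)
E
```

```text
[ 0.02530556 -0.02457355 -0.99937769] [0.46066912 0.19332617 0.04072078] 18.063669750582378 [ 0.44067262 -3.79954215 -2.79075267]
pin q 0.8 shift [ 0.4 -3.   0.7] twist -1.3 t 34.0 F [ 0.4 -3.8 -2.8] yaw -4.2
pin q 1.0 shift [  1.9 -21.9   0.3] twist 10.1 t 34.0 F [ 0.4 -3.8 -2.8] yaw -4.2
```

Call:
jog_arm(
  targets=[0,-8,0,3,18,0.5,-8,0,3.5,18,0.5,-7,0,3.5,18],
)

```text
time: 34.2
eef_pos: [0.4627, 0.213, 0.0408]
orientation: [[0.966, -0.258, 0.022], [-0.258, -0.966, -0.033], [0.03, 0.026, -0.999]]
force: [-0.4, -4.1, -2.1]
gripper_width: 0.21
```

```bash
python3 - <<'E'
from h import *
s=bot.read_state();print(s["orientation"][:,2],s["eef_pos"],s["gripper_width"]*85.4,s["force"])
for q in(1.0,): pin(q,.04)
E
```

```text
[ 0.02208806 -0.03319795 -0.99920469] [0.46265506 0.21295332 0.04078492] 17.97501531368982 [-0.44402263 -4.09614679 -2.09903166]
pin q 1.0 shift [ 0.9 -2.4  0.7] twist -0.6 t 34.2 F [-0.4 -4.1 -2.1] yaw -14.9
```

Call:
jog_arm(
  targets=[0,-6,0,1.5,18,0,-6,0,1.5,18],
)

```text
time: 34.37
eef_pos: [0.4645, 0.2211, 0.0406]
orientation: [[0.949, -0.314, 0.019], [-0.314, -0.949, -0.041], [0.031, 0.033, -0.999]]
force: [-1.4, -9.1, 0.3]
gripper_width: 0.213
```

```bash
python3 - <<'E'
from h import *
s=bot.read_state();print(s["orientation"][:,2],s["eef_pos"],s["force"],s["orientation"].T@s["force"])
for q in(1.0,): pin(q,.04)
E
```

```text
[ 0.01896971 -0.04107531 -0.99897596] [0.46452604 0.22113431 0.04064135] [-1.35511209 -9.09121971  0.32226818] [1.57413618 9.06156124 0.02578045]
pin q 1.0 shift [1.5 5.9 0.9] twist -3.9 t 34.4 F [-1.4 -9.1  0.3] yaw -18.3
```

Call:
jog_arm(
  targets=[0,-8,0,0,18,0,-8,0,0,18],
)

```text
time: 34.53
eef_pos: [0.4659, 0.2267, 0.0401]
orientation: [[0.947, -0.32, 0.009], [-0.319, -0.946, -0.06], [0.028, 0.054, -0.998]]
force: [-5.8, -16.3, 12.4]
gripper_width: 0.21
```

```bash
python3 - <<'E'
from h import *
s=bot.read_state();print(s["orientation"][:,2],s["eef_pos"],s["force"],s["orientation"].T@s["force"])
for q in(1.0,): pin(q,.04)
E
```

```text
[ 0.00907232 -0.06038822 -0.99813374] [0.46591144 0.22672798 0.04009543] [ -5.7633994  -16.32350175  12.39734694] [  0.09559338  17.95738801 -11.44075045]
pin q 1.0 shift [ 2.1 11.6  0.8] twist -4.3 t 34.5 F [ -5.8 -16.3  12.4] yaw -18.6
```

The handle force is 18 N, which is snug. I open the fingers and back off.

Call:
jog_arm(
  targets=[0,1,0,0,36,0,1,0,0,36,0,0,-15,0,36,0,0,-35,0,36,0,0,-35,0,40,0,0,-20,0,40,0,0,0,0,40],
)

```text
time: 35.12
eef_pos: [0.4631, 0.2338, 0.1517]
orientation: [[0.948, -0.319, 0.011], [-0.318, -0.946, -0.059], [0.029, 0.053, -0.998]]
force: [-0.3, 1.7, 0.5]
gripper_width: 0.467
```

```bash
python3 - <<'E'
from h import *
s=bot.read_state();print(s["orientation"][:,2],s["eef_pos"],s["force"])
for n in("wrist","top"):
    cv2.imwrite(f"pics/{n}9.png",camera(n))
w=cv2.imread("pics/wrist9.png");t=cv2.imread("pics/top9.png")
cv2.imwrite("pics/fin.png",np.hstack([cv2.resize(w[:300,:],(480,300)),cv2.resize(t[140:300,80:250],(318,300))]))
E
```

```text
[ 0.01059619 -0.05898605 -0.99820257] [0.46314122 0.23383815 0.15166146] [-0.3069549   1.68334081  0.46706274]
```

View pics/wrist9.png

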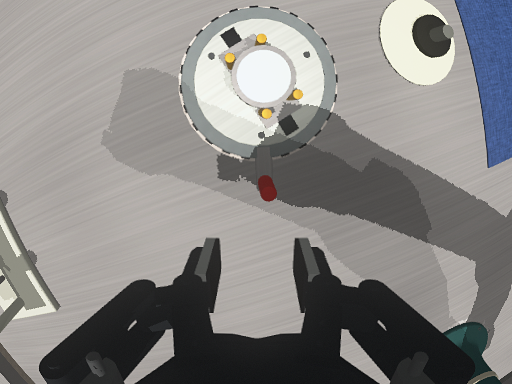

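The four pins at (230,58), (261,38), (297,94) and (266,114) now touch the disc rim. The diffuser is on top at (264,75), the plug is on the dish, and the handle is at (268,194). I check the numbers before handing in.

```bash
python3 - <<'E'
from h import *
cal=get_calibration("wrist");P=lambda u,z:plane(cal,u,z,True)
p=P([[230,58],[261,38],[266,114],[297,94]],.073);d=P([[264,75]],.068)[0];h=P([[268,194]],.063)[0];k=P([[448,32]],.04)[0]
r=np.linalg.norm(p[:2].mean(0)-p[2:].mean(0))/2;a=np.degrees(np.arctan2(*(h[:2]-C)[::-1]))%360
print("pins mean",p.mean(0),"jaw r",r,"q jaws",(.0344-r)/.009,"q handle",np.radians(YAW+180+28.65-a),"diffuser",d,"knob",k)
E
```

```text
pins mean [0.55317067 0.19154463 0.073     ] jaw r 0.024747363570133896 q jaws 1.0725151588740116 q handle 1.0164888275493142 diffuser [0.55384387 0.19067409 0.068     ] knob [ 0.55651132 -0.01080712  0.04      ]
```

```bash
python3 -c "
from cell import bot
print(bot.hand_in())"
```

```text
the job is handed in; nothing more can be done
None
```

The filter pack is built and clamped, and I handed the job in at about 35 s on the robot clock. The hand-in gives no verdict.

- **Chuck and plug:** I opened the chuck to its end stop. The black plug stands upright in the dish, about 14 mm from its centre.
- **Stack:** From the bottom it is heat glass, red, green, diffuser. Red and green were the only colour filters present. Seen after release, the heat glass, red and green were each within about 1 mm of the chuck axis.
- **Clamping:** I turned the handle clockwise to about 18 N, then let go and backed the fingers off.

**Last checks:** The sleeve angle is about 1.02 rad judged from the handle and 1.07 rad judged from the jaws, so the two agree to about 0.05 rad. The diffuser sits about 1 mm from the middle of the four pins. That last view placed the whole chuck 2 to 3 mm from my earlier position, most likely calibration error with the tool tilted. The jaw forces could not be read directly, so the 1 N per jaw is inferred from the handle force. In the last wrist view that showed them, the Petri dish and jar looked undisturbed. I did not measure the bystanders or look at the final top picture.

**Not in the task:** Early on the tool drifted to about 0.1 rad of tilt. I removed it by pushing the closed fingertips against the fixed chuck, with about 27 N sideways and 34 N on the wrist in all. I saw no filter knocked aside and no slackening of the grip.

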